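# Brush out the hallway torch and cap it

### The job

Brush out the empty torch that leans in the cradle: take the long brush by its handle, push it right down to the bottom of the barrel and draw it up again, three full strokes. Then hang the brush back in the fork of its stand as it hung before, and push the torch's tail cap onto the open end of the barrel until it is fully home against the shoulder. Leave everything else standing where it is.

Things in the scene. Friction and masses are not known exactly. Their poses are not given: they have to be found in the camera images.
- torch: Yellow plastic torch 162 mm long, fixed in a cradle, lens end down, leaning 27 degrees from vertical towards the robot side. Origin: centre of the lens face, low end; z runs up the barrel axis out of the open end. Along z: lens head 0-40 mm (66 wide), barrel 40-138 (50 outside diameter), flat shoulder at 138, neck 138-162 (41 outside diameter, last 8 mm tapering to 38).
- torch_mouth (a point): Centre of the torch's open mouth, on the barrel axis, 162 mm along z from the torch's origin; same axes as torch. The round bore, 34 mm diameter, runs from here 122 mm down to a flat bottom.
- cradle: Plywood cradle that holds the torch, fixed. Base 150 x 120 x 12 mm, side cheeks up to 80 mm high. Origin: centre of its underside, z up; the torch leans to its -x side.
- brush: Loose straight round brush, 228 mm long, 50-100 g, hanging upright by its collar in the fork. Origin: lower tip of the bristles; z runs from tip to handle. Along z: stiff bristle head 0-46 mm (26 diameter, tip tapered to 12), steel stem (7 diameter) to 150, wooden collar 150-155 (30 diameter), wooden handle 155-228 (22 diameter).
- stand: Fixed plywood brush stand. Origin: on the table straight below where the brush hangs, z up. Base 10 mm thick, 110 wide, from x -40 to +90 mm; post 60 wide at x +40 to +56. A level steel fork on it carries the brush's collar, so that the brush tip hangs 15 mm above the table.
- fork (a point): Place in the fork's slot where the brush stem hangs, at the fork's top face 165 mm above the table; axes as stand. Tines 14 mm wide, 10 thick, slot 16 wide, open to -x (tines reach 22 mm to -x, flared tips to 38), closed 16 mm to +x. The bristle head cannot pass the slot: lift the brush a little, slide it out to -x.
- cap: Loose tail cap of the torch, dark grey plastic sleeve closed at one end: 55 mm outside diameter, 46 high, inside 45 diameter and 32 deep, about 50 g. Stands open end down. Origin: centre of its open rim; z points to the closed end. Fully home, the rim meets the torch's shoulder (138 mm along the torch's z).
- mint_tin: Bystander: flat metal mint tin 60 x 95 x 20 mm. Origin: centre of its underside.
- coasters: Bystander: stack of cork coasters, 92 mm diameter, 30 mm high. Origin: centre of its underside.
- bowl: Bystander: white bowl, 110 mm wide, 45 mm high. Origin: centre of its underside.
- polish_tin: Bystander: closed flat round polish tin, 74 mm wide, 24 mm high. Origin: centre of its underside.
- spray: Bystander: small amber bottle, 44 mm wide, 130 mm high. Origin: centre of its underside.
- tape: Bystander: roll of parcel tape lying flat, 90 mm wide, 24 mm high. Origin: centre of its underside.
Not all that is in view belongs to the job. What is shaped like the cradle but green is not meant.

How it is judged:
By the outcome, as a careful person would: the job done as asked, in the order asked, and still so for the second after the job is handed in, with the robot touching nothing.
It also fails if it takes over 72 s, if anything falls off the work surface, if the arm or the gripper's body presses on something with over 40 N, if the wrist force passes 120 N, or if a joint passes its speed limit or range.

### The arm

A 6-joint arm with a two-finger parallel gripper is mounted at the origin on the work surface. World frame = base frame: x ahead of the robot, y to its left, z up, the work surface at z = 0. Lengths are in m, angles in rad, forces in N, time in s.
With the tool pointing down it reaches from about 0.375 to 0.825 m from the base axis. Payload 5.5 kg.
Tool frame: the origin (TCP) lies on the front face of the gripper's body, between the roots of the fingers; the fingertips stand 73 mm ahead of it and the grasp point (between the pads) lies 54 mm ahead of it (env.tcp_to_tips is the distance from the TCP to the fingertips, in m); z points along the fingers, y is the line along which they close (so a half turn about z gives the same grasp; the last joint's range is limited). The gripper opens to 85 mm and grips with 20 to 120 N. Pads are 22 mm wide; open, the fingers measure 114 mm over their backs; the gripper's body (76 mm by 85 mm) begins 54 mm behind the grasp point. The pads swing forward as they close: fully open they stand 13 mm farther back than shut.
Start: joints at [1.146, 0.314, -0.047, 1.21, 0, 1.571], TCP at [0.247, 0.547, 0.304] pointing down, gripper open.
Joint ranges: [-2.67, 2.67], [-0.69, 1.73], [-1.03, 1.25], [-2.08, 2.16], [-1.42, 1.45], [-3.14, 3.14]. Speed limits (rad/s): [2.39, 2.39, 3.01, 3.14, 3.14, 3.14].

### API

Orientations are given as a unit quaternion [w, x, y, z].
In Python, from bench import env gives the robot as it stands.
- The arm moves only by the tool drive_tool, never from a script. Its argument "steps" is text: rows parted by semicolons, each of 4 numbers parted by spaces: the shift along the tool's x, y, z in mm, then the turn about the tool's z in degrees. A call has 1 to 20 rows; each row is the pose to reach, as a shift and turn from the pose commanded when the call began, along the tool's axes at that moment; what a row does not reach only later rows make up. A row lasts 1/8 s, in which the tool goes at most 62.5 mm and 10.7 degrees, less where a joint would pass 70% of its speed; a pose out of reach is approached as far as the arm can. A call with a gripper value outside its range is refused whole. "claw" is the opening, from -1 (shut) to 1 (fully open), set as the call begins (left out, the last holds). The fingers move at their own pace and stop on an object; "squeeze" is the grip in N (left out, the last holds). Time passes only in rows, so rows that repeat a pose let the fingers close. It gives the time, the measured TCP pose, the force, the opening and the grip force at its end, in the units of the state.
- env.read_state(): the state, without advancing time (a new reading comes with each control period).
- env.snapshot(name): name is "scene" or "top" or "wrist"; returns (picture, depth): 420x560x3 uint8, red, green, blue; 420x560 float32, m along the optical axis (not along the pixel's ray), 0 where there is no reading.
- env.get_calibration(name): a dict with "camera_matrix" (3x3 intrinsics, pixels), "dist" ([k1, k2, p1, p2, k3] as OpenCV has them; the pictures are not rectified), "rvec" (rotation vector, rad) and "tvec" (3), from world to camera coordinates, as OpenCV has them. Camera axes: x right, y down, z forward; pixel columns grow to the right and rows downward; lengths in m; the calibration is good to about 2 mm. A picture is of the moment at which its call begins: read the wrist's pose just before it. get_calibration takes no time and is no camera call; for the wrist camera it gives the pose at the moment of the call.
- env.close_job(): hands the job in; it is judged then, once.
The state is a dict: "time_s": time; "qpos": joint angles; "qvel": joint speeds; "joint_torque": joint torques, N m; "tool_pos": TCP position; "tcp_rot": TCP orientation; "ft_force": force on the tool from outside, world axes, zero at the start; "ft_torque": the same for the moment, N m; "grip_width": finger opening in m; "grasp_force": force on a finger pad.
Only numpy, scipy, OpenCV 4.12 (cv2) and the standard library are available. Lean on these libraries where they do the work, as an engineer would, in place of code of your own. Each camera call takes 0.05 s, during which the arm holds its last target. There are 200 camera calls.

## Working session

There is one attempt and no reset: what is moved stays moved. The work goes in short steps, Python scripts to look and compute and a tool call to move; the robot and the scene stay as the last step left them, time stands still between calls to the robot, and variables do not carry over. Pictures are saved under pics/ and viewed, at most 10 in all, crops included, and the job is handed in when it is done.

Besides the shell and the picture viewer there is one more tool, called after "Emit:" as name(argument=value, ...) on one line, values as JSON. drive_tool: Moves the arm, as the interface text tells. Its arguments: {"type":"object","properties":{"steps":{"type":"string"},"claw":{"type":"number"},"squeeze":{"type":"number"}},"required":["steps"]}

```bash
ls; mkdir -p pics; cat > h.py <<'E'
import numpy as np, cv2
from bench import env
def cal(n):
    c=env.get_calibration(n); K=np.array(c["camera_matrix"],float); d=np.array(c["dist"],float)
    R=cv2.Rodrigues(np.array(c["rvec"],float))[0]; t=np.array(c["tvec"],float).ravel(); return K,d,R,t
def world(c,uv,dep):
    K,d,R,t=c; p=cv2.undistortPoints(np.array(uv,float).reshape(-1,1,2),K,d).reshape(-1,2)
    P=np.c_[p,np.ones(len(p))]*np.array(dep,float).reshape(-1,1); return (P-t)@R
def cloud(c,dep):
    v,u=np.mgrid[:dep.shape[0],:dep.shape[1]]
    W=world(c,np.c_[u.ravel(),v.ravel()],dep.ravel()).reshape(dep.shape+(3,)); W[dep==0]=np.nan; return W
def plane(c,uv,z):
    K,d,R,t=c; o=-R.T@t; r=world(c,uv,np.ones(len(np.array(uv).reshape(-1,2))))-o
    return o+r*((z-o[2])/r[:,2])[:,None]
E
python3 - <<'E'
from h import *
out=[]
for n in ("scene","top"):
    c=cal(n); im,dep=env.snapshot(n); np.savez("pics/"+n+".npz",im=im,dep=dep,K=c[0],d=c[1],R=c[2],t=c[3])
    cv2.imwrite(f"pics/{n}0.png",im[:,:,::-1]); print(n,"cam at",-c[2].T@c[3])
print(env.read_state())
E
```

```text
pics
scene cam at [0.93227973 0.60375828 0.9338898 ]
top cam at [0.29586072 0.0621969  1.37327781]
{'time_s': 0.1, 'qpos': array([ 1.14600621e+00,  3.14157357e-01, -4.79373434e-02,  1.21016910e+00,
        2.56956755e-05,  1.57077899e+00]), 'qvel': array([ 0.00014249, -0.00219783,  0.00295662,  0.00036084,  0.00107078,
       -0.00084723]), 'joint_torque': array([-2.36600063e-04, -5.40769207e+01,  3.40540731e+01,  1.11722868e-02,
       -8.55400435e-05,  7.02858955e-06]), 'tool_pos': array([0.24711621, 0.54633416, 0.30313775]), 'tcp_rot': array([-1.67238429e-04,  2.10793216e-01,  9.77530399e-01, -7.14539610e-04]), 'ft_force': array([ 0.69410272, -0.65464614,  0.90625387]), 'ft_torque': array([-0.01530179, -0.00223952, -0.00356298]), 'grasp_force': 0.0, 'grip_width': 0.08523939200583427}
```

View pics/scene0.png

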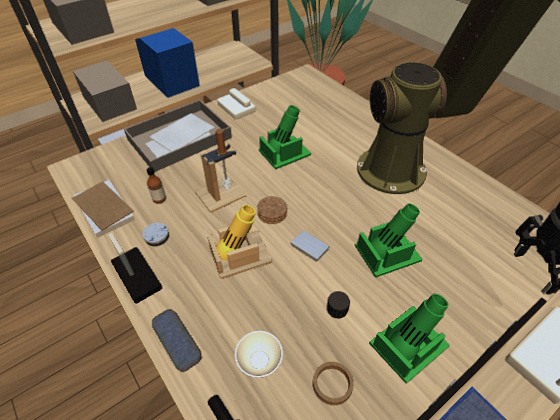

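View pics/top0.png

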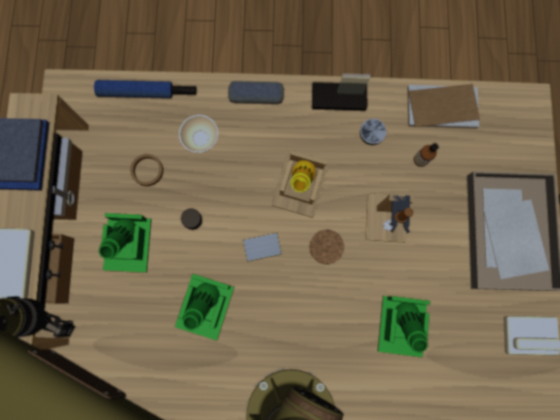

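Scene picture: the yellow torch in its plywood cradle is at about (238,235), and at (303,178) in the top view. The brush and stand are at (220,170) and (400,213), and the cap at (338,304) and (191,218). There are three green decoy cradles. Dark cylinders that could be the cap are the one at top (191,218) and the black torch tail at top (185,90). The first fits, because it stands free and is about 55 mm wide. I'll check it in the crop.

```bash
python3 - <<'E'
from h import *
D={n:np.load(f"pics/{n}.npz") for n in("scene","top")}
rows=[]
for n,(x0,y0,x1,y1) in {"scene":(190,120,370,330),"top":(170,140,430,260)}.items():
    im=D[n]["im"][y0:y1,x0:x1,::-1]; s=min(780/im.shape[1],590/im.shape[0],3.0)
    rows.append(cv2.resize(im,None,fx=s,fy=s,interpolation=cv2.INTER_CUBIC))
cv2.imwrite("pics/cropA.png",rows[0]); cv2.imwrite("pics/cropB.png",rows[1])
np.set_printoptions(precision=4,suppress=True)
for n in D:
    d=D[n]; c=(d["K"],d["d"],d["R"],d["t"]); W=cloud(c,d["dep"]); hsv=cv2.cvtColor(d["im"],cv2.COLOR_RGB2HSV)
    Y=(hsv[...,0]>20)&(hsv[...,0]<32)&(hsv[...,1]>200)&(hsv[...,2]>90)
    nl,L,st,ce=cv2.connectedComponentsWithStats(Y.astype(np.uint8)); i=1+np.argmax(st[1:,4]); P=W[L==i]; P=P[~np.isnan(P[:,0])]
    print(n,"yellow",st[i],"top pts z",np.sort(P[:,2])[-5:], "hi mean",P[P[:,2]>P[:,2].max()-.008].mean(0))
    for a in np.arange(.02,.2,.02):
        q=P[abs(P[:,2]-a)<.01]
        if len(q): print("  z",a,len(q),np.median(q,0),np.ptp(q,0))
    boxes={"scene":{"cap":(322,285,355,322),"stand":(195,125,245,205)},"top":{"cap":(178,205,204,231),"stand":(365,192,415,245)}}[n]
    for k,(a,b,e,f) in boxes.items():
        P=W[b:f,a:e].reshape(-1,3);I=d["im"][b:f,a:e].reshape(-1,3); ok=~np.isnan(P[:,0]);P=P[ok];I=I[ok]
        if k=="cap":
            q=P[P[:,2]>.03]; print(n,k,len(q),"zmax",np.percentile(q[:,2],[50,95]),"mid",(q.max(0)+q.min(0))/2,np.ptp(q,0),"mean",q.mean(0))
        else:
            for lo,hi in((.06,.14),(.145,.16),(.16,.172),(.172,.19),(.19,.21),(.21,.23),(.23,.26),(.26,.3)):
                q=P[(P[:,2]>lo)&(P[:,2]<hi)]
                if len(q):print("  stand",lo,hi,len(q),q.mean(0),q.min(0)[:2],q.max(0)[:2])
E
```

```text
Traceback (most recent call last):
ValueError: attempt to get argmax of an empty sequence
```

View pics/cropA.png

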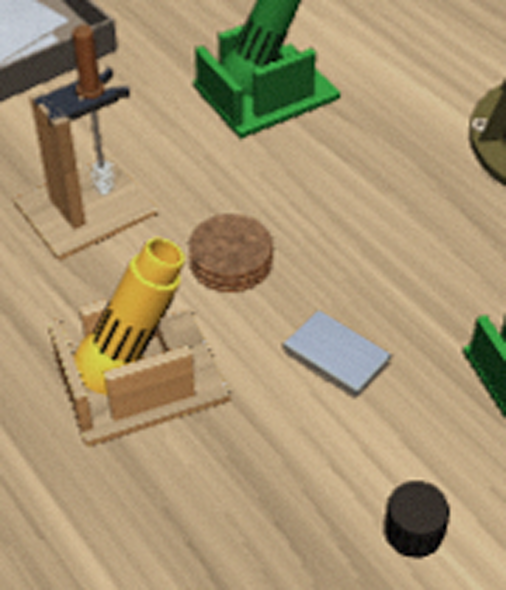

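View pics/cropB.png

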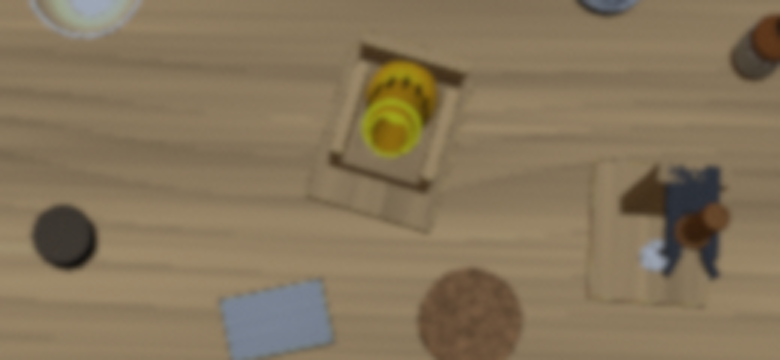

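The crops confirm the choices: the yellow torch in the wooden cradle, open end up and leaning towards the robot; the free-standing dark cap; and the fork opening towards the robot with the post behind it. Now the measurements, with the yellow mask loosened.

```bash
cat > m.py <<'E'
from h import *
D={n:np.load(f"pics/{n}.npz") for n in("scene","top")}
np.set_printoptions(precision=4,suppress=True)
for n in D:
    d=D[n]; c=(d["K"],d["d"],d["R"],d["t"]); W=cloud(c,d["dep"]); hsv=cv2.cvtColor(d["im"],cv2.COLOR_RGB2HSV)
    Y=(hsv[...,0]>18)&(hsv[...,0]<35)&(hsv[...,1]>170)&(hsv[...,2]>60)
    a,b,e,f={"scene":(205,195,270,275),"top":(270,150,330,215)}[n]; M=np.zeros_like(Y);M[b:f,a:e]=1
    P=W[Y&M]; P=P[~np.isnan(P[:,0])]; print(n,"yellow",len(P),hsv[235,238],hsv[178,303])
    for z in np.arange(.03,.2,.02):
        q=P[abs(P[:,2]-z)<.01]
        if len(q): print("  z",z,len(q),q.mean(0),q.min(0)[:2],q.max(0)[:2])
    boxes={"scene":{"cap":(322,285,355,322),"stand":(195,125,245,205),"cradle":(200,225,275,280)},"top":{"cap":(178,205,204,231),"stand":(365,188,415,245),"cradle":(268,150,332,220)}}[n]
    for k,(a,b,e,f) in boxes.items():
        P=W[b:f,a:e].reshape(-1,3);P=P[~np.isnan(P[:,0])]
        if k=="cap":
            q=P[P[:,2]>.03]; print(n,k,len(q),"z",np.percentile(q[:,2],[50,95]),"mid",(q.max(0)+q.min(0))/2,np.ptp(q,0))
        elif k=="cradle":
            q=P[(P[:,2]>.006)&(P[:,2]<.018)]; r=cv2.minAreaRect(q[:,:2].astype(np.float32)*1000); print(n,"cradle base",len(q),r)
        else:
            q=P[(P[:,2]>.005)&(P[:,2]<.016)]; print(n,"stand base",len(q),cv2.minAreaRect(q[:,:2].astype(np.float32)*1000))
            for lo,hi in((.06,.14),(.145,.16),(.16,.172),(.172,.19),(.19,.21),(.21,.23),(.23,.26),(.26,.3)):
                q=P[(P[:,2]>lo)&(P[:,2]<hi)]
                if len(q):print("  stand",lo,hi,len(q),q.mean(0),q.min(0)[:2],q.max(0)[:2])
E
python3 m.py
```

```text
scene yellow 805 [ 20 189 188] [ 18  80 189]
  z 0.03 3 [0.6657 0.0036 0.039 ] [0.6635 0.0015] [0.6677 0.0051]
  z 0.05 51 [ 0.6686 -0.0068  0.0519] [ 0.6221 -0.0323] [0.6755 0.006 ]
  z 0.07 106 [ 0.6539 -0.0103  0.0698] [ 0.6196 -0.0406] [0.6715 0.0162]
  z 0.09000000000000001 89 [ 0.6369 -0.0024  0.0903] [ 0.5854 -0.0278] [0.653  0.0115]
  z 0.11000000000000001 109 [0.627  0.0002 0.1105] [ 0.58   -0.0289] [0.6439 0.0153]
  z 0.13 125 [0.6171 0.0028 0.1297] [ 0.583 -0.025] [0.6334 0.0169]
  z 0.15000000000000002 152 [0.6014 0.0031 0.1509] [ 0.5675 -0.0215] [0.6243 0.0185]
  z 0.17 156 [0.5896 0.0001 0.1686] [ 0.5641 -0.024 ] [0.6141 0.0182]
  z 0.19000000000000003 14 [ 0.5948 -0.0029  0.1818] [ 0.5887 -0.0135] [0.5994 0.012 ]
scene cap 396 z [0.0449 0.0479] mid [0.5112 0.2838 0.04  ] [0.0562 0.0545 0.0193]
scene stand base 858 ((453.8148193359375, -393.2674255371094), (433.4090576171875, 164.0194854736328), 60.487464904785156)
  stand 0.06 0.14 277 [ 0.5521 -0.2458  0.1004] [ 0.5027 -0.2875] [ 0.5651 -0.2222]
  stand 0.145 0.16 92 [ 0.5339 -0.2427  0.1548] [ 0.4684 -0.2866] [ 0.565
[... 1514 characters left out ...]
nd 0.06 0.14 97 [ 0.5489 -0.2301  0.0968] [ 0.5033 -0.2501] [ 0.564  -0.2221]
  stand 0.145 0.16 51 [ 0.5255 -0.2421  0.1563] [ 0.4678 -0.284 ] [ 0.562  -0.2225]
  stand 0.16 0.172 509 [ 0.5251 -0.2502  0.1651] [ 0.4683 -0.2855] [ 0.5633 -0.2232]
  stand 0.172 0.19 17 [ 0.5017 -0.2431  0.1809] [ 0.495  -0.2531] [ 0.519 -0.239]
  stand 0.19 0.21 25 [ 0.5015 -0.2433  0.1997] [ 0.4944 -0.2542] [ 0.5134 -0.2387]
  stand 0.21 0.23 26 [ 0.501  -0.2443  0.2202] [ 0.4945 -0.2554] [ 0.5141 -0.2395]
  stand 0.23 0.26 75 [ 0.5044 -0.2492  0.2413] [ 0.4945 -0.2596] [ 0.5143 -0.2398]
top cradle base 1040 ((618.8425903320312, -14.692375183105469), (180.70803833007812, 191.2835235595703), 85.6479263305664)
```

```bash
cat > fit.py <<'E'
from h import *
from scipy.optimize import least_squares
np.set_printoptions(precision=4,suppress=True)
D={n:np.load(f"pics/{n}.npz") for n in("scene","top")}
def get(n,box,hmask=None):
    d=D[n]; c=(d["K"],d["d"],d["R"],d["t"]); W=cloud(c,d["dep"]); hsv=cv2.cvtColor(d["im"],cv2.COLOR_RGB2HSV)
    a,b,e,f=box; M=np.zeros(W.shape[:2],bool); M[b:f,a:e]=1; M&=~np.isnan(W[...,0])
    if hmask: M&=hmask(hsv)
    return W[M]
yel=lambda h:(h[...,0]>18)&(h[...,0]<35)&(h[...,1]>170)&(h[...,2]>60)
B={"scene":(205,195,270,275),"top":(270,150,330,215)}
def axis(yaw,t=np.radians(27)): return np.array([-np.sin(t)*np.cos(yaw),-np.sin(t)*np.sin(yaw),np.cos(t)])
for sel in (("scene",),("top",),("scene","top")):
    P=np.vstack([get(n,B[n],yel) for n in sel])
    # barrel side points: 40<s<136 along axis from origin; iterate
    x=np.array([.59,-.005,-.27]); zc=.174
    for _ in range(6):
        a=axis(x[2]); m=np.array([x[0],x[1],zc]); s=162+1000*((P-m)@a)
        r=1000*np.linalg.norm((P-m)-((P-m)@a)[:,None]*a,axis=1)
        Q=P[(s>55)&(s<134)&(abs(r-25)<6)]
        def res(x):
            a=axis(x[2]); v=Q-np.array([x[0],x[1],zc]); return 1000*np.linalg.norm(v-(v@a)[:,None]*a,axis=1)-25
        x=least_squares(res,x,loss="soft_l1").x
    # z of mouth via the rim: s of points with r 16..21 highest
    a=axis(x[2]); m=np.array([x[0],x[1],zc]); s=1000*((P-m)@a); r=1000*np.linalg.norm((P-m)-((P-m)@a)[:,None]*a,axis=1)
    k=(r>16.5)&(r<20.5); k2=(r>21.5)&(r<25)&(s<-15)&(s>-35)
    print(sel,len(Q),"mouth@z.174",x[:2],"yaw deg",np.degrees(x[2]),"rms",np.sqrt(np.mean(res(x)**2)),"rim s p80,95",np.percentile(s[k],[50,80,95]),"shoulder",np.percentile(s[k2],[50,80,95]))
for n,b in {"scene":(195,125,245,205),"top":(380,188,415,240)}.items():
    P=get(n,b); q=P[(P[:,2]>.16)&(P[:,2]<.1685)]
    dark=get(n,b,lambda h:(h[...,2]<75)); q=dark[(dark[:,2]>.16)&(dark[:,2]<.169)]
    q=q[np.hypot(q[:,0]-.507,q[:,1]+.25)<.08]
    print(n,"fork",len(q),np.median(q[:,2]),cv2.minAreaRect(q[:,:2].astype(np.float32)*1000))
    h=P[(P[:,2]>.18)&(P[:,2]<.245)&(np.hypot(P[:,0]-.507,P[:,1]+.25)<.03)]
    f=least_squares(lambda c:1000*np.hypot(h[:,0]-c[0],h[:,1]-c[1])-11,[.507,-.25],loss="soft_l1").x
    t=h[h[:,2]>.236]; print(n,"handle",len(h),f,"ztop",np.percentile(h[:,2],[90,99]),"topface mid",(t.max(0)+t.min(0))/2)
E
python3 fit.py
```

```text
('scene',) 391 mouth@z.174 [ 0.5789 -0.0043] yaw deg -14.374498865240566 rms 1.3845269356907302 rim s p80,95 [-8.3462 -1.2906  2.2431] shoulder [-27.2899 -21.4083 -17.608 ]
('top',) 136 mouth@z.174 [0.5894 0.0023] yaw deg -24.482771940056058 rms 2.877753475362702 rim s p80,95 [-67.3346 -21.0451   0.8573] shoulder [-21.0121 -18.9518 -15.466 ]
('scene', 'top') 516 mouth@z.174 [ 0.5788 -0.0039] yaw deg -14.444182045638478 rms 1.288042504190274 rim s p80,95 [-11.9623  -0.6034   2.8216] shoulder [-24.4879 -20.7297 -18.2915]
scene fork 163 0.1643439979850854 ((518.4366455078125, -251.37721252441406), (42.514808654785156, 92.0413589477539), 85.5162353515625)
scene handle 157 [ 0.5061 -0.2542] ztop [0.242  0.2438] topface mid [ 0.5076 -0.2523  0.2404]
top fork 325 0.16450337835606177 ((515.4009399414062, -251.4160919189453), (44.66102981567383, 90.23238372802734), 87.1487808227539)
top handle 130 [ 0.5058 -0.2512] ztop [0.2433 0.2445] topface mid [ 0.5046 -0.2499  0.241 ]
```

```bash
cat > to.py <<'E'
import sys
from h import *
from scipy.spatial.transform import Rotation as Ro
def tool():
    s=env.read_state(); w,x,y,z=s["tcp_rot"]; return s,np.array(s["tool_pos"]),Ro.from_quat([x,y,z,w]).as_matrix()
def show(*pts):
    s,p,R=tool(); print("t %.2f tcp"%s["time_s"],p.round(4),"yaw(y) %.1f"%np.degrees(np.arctan2(R[1,1],R[0,1])),"tilt",R[:,2].round(3),"w %.4f g %.1f"%(s["grip_width"],s["grasp_force"]),"F",np.round(s["ft_force"],1))
    for q in pts: print("  to",q,"shift mm",(1000*R.T@(np.array(q)-p)).round(1))
if __name__=="__main__": show(*[list(map(float,a.split(","))) for a in sys.argv[1:]])
E
python3 to.py 0.53,0.0,0.40 0.506,-0.252,0.38
```

```text
t 0.10 tcp [0.2471 0.5463 0.3031] yaw(y) 65.7 tilt [-0.001 -0.001 -1.   ] w 0.0852 g 0.0 F [ 0.7 -0.7  0.9]
  to [0.53, 0.0, 0.4] shift mm [-482.9 -381.3  -96.3]
  to [0.506, -0.252, 0.38] shift mm [-564.9 -620.8  -76. ]
```

Emit:
drive_tool(steps="-40 -30 -60 -3; -80 -60 -96 -6; -483 -381 -96 -10; -483 -381 -96 -10; -483 -381 -96 -10; -483 -381 -96 -10; -483 -381 -96 -10; -483 -381 -96 -10; -483 -381 -96 -10; -483 -381 -96 -10; -483 -381 -96 -10; -483 -381 -96 -10; -483 -381 -96 -10; -483 -381 -96 -10; -483 -381 -96 -10")

```text
time_s: 1.98
tool_pos: [0.53, 0.0014, 0.4001]
tcp_rot: [0.0, 0.124, 0.992, 0.0]
ft_force: [0.4, -0.4, 0.6]
grip_width: 0.0853
grasp_force: 0.0
```

```bash
cat > wv.py <<'E'
import sys
from h import *
n=sys.argv[1]
c=cal("wrist"); im,dep=env.snapshot("wrist"); np.savez(f"pics/{n}.npz",im=im,dep=dep,K=c[0],d=c[1],R=c[2],t=c[3])
cv2.imwrite(f"pics/{n}.png",im[:,:,::-1]); print("cam",-c[2].T@c[3],"fwd",c[2][2])
E
python3 wv.py w1; python3 to.py 0.506,-0.252,0.38
```

```text
cam [0.4605824  0.01997001 0.4693393 ] fwd [ 0.2737925  -0.06976721 -0.95925503]
t 2.02 tcp [0.5301 0.0013 0.4001] yaw(y) 75.7 tilt [ 0.  0. -1.] w 0.0852 g 0.0 F [-0.1  0.7  0.2]
  to [0.506, -0.252, 0.38] shift mm [ -39.  -251.4   20.1]
```

View pics/w1.png

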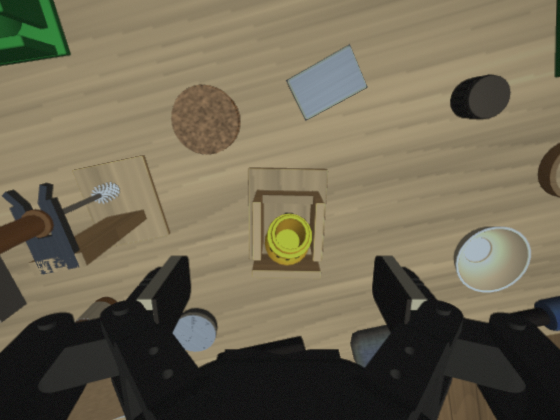

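The wrist view shows the torch mouth at (290,233) with its bore floor visible, the cradle square to the image, the cap at (483,97), and the fork at (40,220).

```bash
cat > fit2.py <<'E'
from h import *
from scipy.optimize import least_squares
np.set_printoptions(precision=4,suppress=True)
def axis(yaw,t): return np.array([-np.sin(t)*np.cos(yaw),-np.sin(t)*np.sin(yaw),np.cos(t)])
d=np.load("pics/w1.npz"); c=(d["K"],d["d"],d["R"],d["t"]); W=cloud(c,d["dep"]); hsv=cv2.cvtColor(d["im"],cv2.COLOR_RGB2HSV)
M=np.zeros(W.shape[:2],bool); M[205:275,255:325]=1
Y=M&(hsv[...,0]>18)&(hsv[...,0]<35)&(hsv[...,1]>150)&(hsv[...,2]>50)&~np.isnan(W[...,0]); P=W[Y]
print(len(P),"z pct",np.percentile(P[:,2],[1,10,50,90,99]))
top=np.load("pics/scene.npz"); cs=(top["K"],top["d"],top["R"],top["t"]); Ws=cloud(cs,top["dep"]); hs=cv2.cvtColor(top["im"],cv2.COLOR_RGB2HSV)
Ms=np.zeros(Ws.shape[:2],bool); Ms[195:275,205:270]=1; Ps=Ws[Ms&(hs[...,0]>18)&(hs[...,0]<35)&(hs[...,1]>170)&(hs[...,2]>60)&~np.isnan(Ws[...,0])]
# rim plane: 2D ellipse of the highest yellow ring in w1, convex hull of neck outline
x=np.array([.579,-.004,np.radians(-14.4),np.radians(27)]); zc=.174
def sr(P,x):
    a=axis(x[2],x[3]); v=P-np.array([x[0],x[1],zc]); s=v@a; return 1000*s,1000*np.linalg.norm(v-s[:,None]*a,axis=1)
for _ in range(8):
    s,r=sr(P,x); b=P[(s>-105)&(s<-10)&(r>13)&(r<18.8)]     # bore wall
    s2,r2=sr(Ps,x); o=Ps[(s2>-105)&(s2<-28)&(abs(r2-25)<5)]  # barrel outside
    f=lambda x:np.r_[sr(b,x)[1]-17,sr(o,x)[1]-25]
    x=least_squares(f,x,loss="soft_l1").x
s,r=sr(P,x); print("mouth@.174",x[:2],"yaw,tilt",np.degrees(x[2:]),len(b),len(o),"res med",np.median(sr(b,x)[1]-17),np.median(sr(o,x)[1]-25))
print("rim s",np.percentile(s[(r>17.5)&(r<20)],[25,50,75,90]),"bottom s",np.percentile(s[(r<10)],[10,50,90]),"shoulder",np.percentile(s[(r>21.5)&(r<24)],[25,50,75]))
# cap top, from wrist
cap=W[70:125,445:515].reshape(-1,3); q=cap[cap[:,2]>.042]; print("cap top z",np.median(q[:,2]),"mid",(np.percentile(q,1,0)+np.percentile(q,99,0))/2,"minrect",cv2.minEnclosingCircle(q[:,:2].astype(np.float32)*1000))
E
python3 fit2.py
```

```text
1870 z pct [0.0478 0.063  0.1374 0.1775 0.1835]
mouth@.174 [ 0.5796 -0.0055] yaw,tilt [-12.0498  26.0137] 197 384 res med 0.4735118781037393 0.0011874530504005776
rim s [-80.7195 -22.2665 -19.0498   2.858 ] bottom s [-119.772  -118.7058 -117.4834] shoulder [-21.4054 -18.0708   2.2489]
cap top z 0.044931149747340575 mid [0.5077 0.2829 0.0448] minrect ((508.22735595703125, 283.4272155761719), 27.385051727294922)
```

Emit:
drive_tool(steps="-39 -251 20 0; -39 -251 20 0; -39 -251 20 0; -39 -251 20 0; -39 -251 20 0; -39 -251 20 0; -39 -251 20 0")

```text
time_s: 2.9
tool_pos: [0.5063, -0.2509, 0.3802]
tcp_rot: [0.0, 0.124, 0.992, 0.0]
ft_force: [0.6, 0.3, 0.3]
grip_width: 0.0854
grasp_force: 0.0
```

```bash
python3 wv.py w2; python3 to.py
```

```text
cam [ 0.4368458  -0.23238099  0.4494567 ] fwd [ 0.27396116 -0.06948084 -0.95922766]
t 2.95 tcp [ 0.5064 -0.2508  0.3803] yaw(y) 75.8 tilt [ 0.  0. -1.] w 0.0854 g 0.0 F [ 0.3 -0.4  0.9]
```

View pics/w2.png

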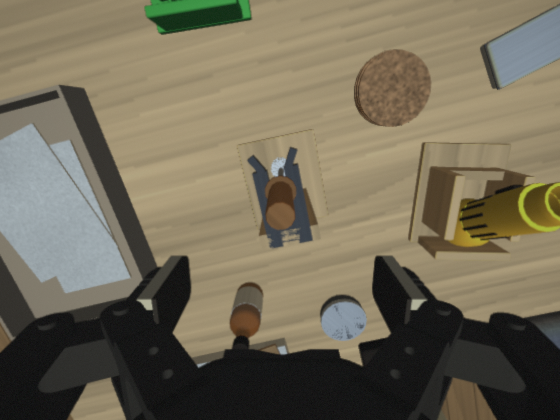

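The view shows the brush handle top at (281,215), with the fork beneath it and its tine tips at (255,160) and (292,150).

```bash
cat > fit3.py <<'E'
from h import *
from scipy.optimize import least_squares
np.set_printoptions(precision=4,suppress=True)
d=np.load("pics/w2.npz"); c=(d["K"],d["d"],d["R"],d["t"]); W=cloud(c,d["dep"]); hsv=cv2.cvtColor(d["im"],cv2.COLOR_RGB2HSV)
P=W[140:255,235:330].reshape(-1,3); V=hsv[140:255,235:330,2].ravel(); S=hsv[140:255,235:330,1].ravel(); ok=~np.isnan(P[:,0]); P,V,S=P[ok],V[ok],S[ok]
q=P[(P[:,2]>.159)&(P[:,2]<.17)&(S<110)]; print("fork",len(q),"z",np.median(q[:,2]),cv2.minAreaRect(q[:,:2].astype(np.float32)*1000))
for x in np.arange(.46,.57,.01):
    k=q[abs(q[:,0]-x)<.005]; 
    if len(k): y=np.sort(k[:,1]); g=np.argmax(np.diff(y)) if len(y)>1 else 0; print("  x%.2f"%x,len(k),y[0],y[-1],"gap",y[g:g+2])
t=P[P[:,2]>.2395]; print("top",len(t),np.median(t[:,2]),cv2.minEnclosingCircle(t[:,:2].astype(np.float32)*1000))
h=P[(P[:,2]>.178)&(P[:,2]<.238)&(np.hypot(P[:,0]-.507,P[:,1]+.25)<.025)]
f=lambda c:1000*np.hypot(h[:,0]-c[0]-c[2]*(h[:,2]-.2),h[:,1]-c[1]-c[3]*(h[:,2]-.2))-11
r=least_squares(f,[.506,-.251,0,0],loss="soft_l1");print("handle",len(h),r.x)
E
python3 fit3.py; python3 to.py 0.506,-0.2515,0.268
```

```text
fork 2594 z 0.16422231553937505 ((514.625732421875, -251.87551879882812), (60.01751708984375, 94.61749267578125), 87.87459564208984)
  x0.47 131 -0.27332352365747387 -0.22621400295683272 gap [-0.2634 -0.2356]
  x0.48 222 -0.27249935841512185 -0.22854878310132215 gap [-0.2585 -0.2419]
  x0.49 333 -0.2726454223415977 -0.22870136990871404 gap [-0.2572 -0.2538]
  x0.50 200 -0.2730757441817132 -0.22910248721585483 gap [-0.2621 -0.239 ]
  x0.51 175 -0.27365563382814945 -0.22946121133410763 gap [-0.2643 -0.2396]
  x0.52 165 -0.274021176689643 -0.2298212018185714 gap [-0.2675 -0.2414]
  x0.53 157 -0.2746320401175763 -0.23019023115985113 gap [-0.2705 -0.2429]
  x0.54 274 -0.28274018475343715 -0.23079056417119254 gap [-0.2599 -0.2586]
  x0.55 564 -0.2830532937871905 -0.22307179203171443 gap [-0.2681 -0.2677]
  x0.56 373 -0.2834237208052588 -0.2236751023787862 gap [-0.2815 -0.281 ]
top 652 0.2420338927323118 ((504.5888977050781, -250.2501983642578), 10.752458572387695)
handle 449 [ 0.5052 -0.2505  0.0006  0.0008]
t 2.95 tcp [ 0.5064 -0.2508  0.3803] yaw(y) 75.8 tilt [ 0.  0. -1.] w 0.0854 g 0.0 F [ 0.3 -0.4  0.9]
  to [0.506, -0.2515, 0.268] shift mm [  0.2  -0.8 112.3]
```

Emit:
drive_tool(steps="2 0 30 0; 2 0 60 0; 2 0 90 0; 2 0 110 0; 2 0 116 0; 2 0 116 0", claw=1)

```text
time_s: 3.7
tool_pos: [0.5043, -0.2512, 0.2643]
tcp_rot: [0.0, 0.124, 0.992, -0.0]
ft_force: [-0.4, -0.0, -0.0]
grip_width: 0.085
grasp_force: 0.0
```

Emit:
drive_tool(steps="0 0 0 0; 0 0 0 0; 0 0 0 0; 0 0 0 0; 0 0 0 0; 0 0 0 0; 0 0 -4 0; 0 0 -8 0; 0 0 -8 0", claw=-1, squeeze=25)

```text
time_s: 4.82
tool_pos: [0.5041, -0.252, 0.2722]
tcp_rot: [0.0, 0.125, 0.992, -0.0]
ft_force: [-0.1, -0.2, -0.9]
grip_width: 0.0214
grasp_force: 25.3
```

```bash
python3 wv.py w3; python3 to.py
```

```text
cam [ 0.43472747 -0.23330504  0.34142482] fwd [ 0.27379614 -0.07056197 -0.95919585]
t 4.88 tcp [ 0.5041 -0.252   0.272 ] yaw(y) 75.7 tilt [ 0. -0. -1.] w 0.0211 g 25.3 F [-0.2  0.7 -1.2]
```

Emit:
drive_tool(steps="20 -4 -2 0; 40 -9 -2 0; 60 -13 -2 0; 80 -17 -2 0; 80 -17 -50 0; 80 -17 -100 0; 80 -17 -150 0; 80 -17 -195 0; 80 -17 -195 0")

```text
time_s: 6.0
tool_pos: [0.4232, -0.2491, 0.4704]
tcp_rot: [0.003, 0.125, 0.992, -0.001]
ft_force: [-0.2, 0.4, -0.6]
grip_width: 0.0211
grasp_force: 25.3
```

```bash
cat > pl.py <<'E'
# rows "depth_mm,theta_deg[,offx'_mm]" -> TCP shift in tool axes; depth along bore axis below the mouth (negative = above, straight up)
import sys
from h import *
from to import tool
M=np.array([.578,-.005,.1768]); yaw=np.radians(-14); G=.1955
l=np.array([-np.cos(yaw),-np.sin(yaw),0])  # lean direction, horizontal
def dirn(th): return np.sin(np.radians(th))*l+np.cos(np.radians(th))*np.array([0,0,1])
def tcp(d,th,off=0): return M-dirn(27)*d/1000-l*off/1000+dirn(th)*G+np.array([0,0,.054])
if __name__=="__main__":
    s,p,R=tool(); print(p)
    for a in sys.argv[1:]:
        v=list(map(float,a.split(","))); q=tcp(*v); print(a,q.round(4),(1000*R.T@(q-p)).round(1))
E
python3 pl.py 0,0,20 -10,0,-3 0,0 10,0 20,0 30,10 40,18 50,27 70,27 90,27 110,27 120,27
```

```text
[ 0.42321476 -0.24910182  0.47040699]
0,0,20 [ 0.5974 -0.0098  0.4263] [-109.2  275.    44.3]
-10,0,-3 [ 0.5707 -0.0032  0.4352] [-81.7 274.9  35.2]
0,0 [ 0.578  -0.005   0.4263] [-89.2 274.9  44.2]
10,0 [ 0.5824 -0.0061  0.4174] [-93.7 275.   53.1]
20,0 [ 0.5868 -0.0072  0.4085] [-98.2 275.   62. ]
30,10 [ 5.583e-01 -1.000e-04  3.966e-01] [-68.7 274.8  73.7]
40,18 [0.537  0.0052 0.3811] [-46.7 274.7  89.1]
50,27 [0.5139 0.011  0.3604] [-22.8 274.6 109.6]
70,27 [0.5227 0.0088 0.3426] [-31.8 274.7 127.5]
90,27 [0.5315 0.0066 0.3248] [-40.7 274.8 145.4]
110,27 [0.5403 0.0044 0.307 ] [-49.7 274.9 163.2]
120,27 [0.5447 0.0033 0.2981] [-54.2 274.9 172.2]
```

Emit:
drive_tool(steps="-20 60 0 0; -40 120 0 0; -60 180 0 0; -78 236 0 0; -91 275 0 0; -91 275 20 0; -91 275 20 0; -91 275 20 0")

```text
time_s: 7.0
tool_pos: [0.5782, -0.005, 0.4468]
tcp_rot: [-0.0, 0.125, 0.992, -0.0]
ft_force: [-0.8, 0.2, -0.4]
grip_width: 0.0215
grasp_force: 25.3
```

```bash
python3 - <<'E'
from h import *
import to
to.show()
ims=[]
for n,(a,b,e,f) in {"wrist":(200,120,400,320),"scene":(180,120,300,240)}.items():
    c=cal(n); im,dep=env.snapshot(n); np.savez(f"pics/{n}b.npz",im=im,dep=dep,K=c[0],d=c[1],R=c[2],t=c[3])
    ims.append(cv2.resize(im[b:f,a:e,::-1],(400,400),interpolation=cv2.INTER_CUBIC))
cv2.imwrite("pics/b1.png",np.hstack(ims))
E
```

```text
t 7.00 tcp [ 0.5782 -0.005   0.4468] yaw(y) 75.6 tilt [-0.001 -0.    -1.   ] w 0.0215 g 25.3 F [-0.8  0.2 -0.4]
```

View pics/b1.png

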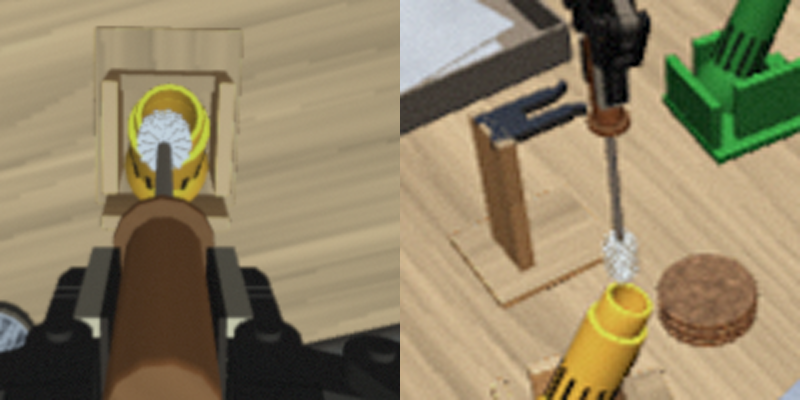

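The tip is over the mouth, but slightly off to one side. I'll measure the head axis against the mouth.

```bash
python3 - <<'E'
from h import *
from scipy.optimize import least_squares
np.set_printoptions(precision=4,suppress=True)
for n,(a,b,e,f) in {"wrist":(255,165,305,215),"scene":(235,180,260,215)}.items():
    d=np.load(f"pics/{n}b.npz"); c=(d["K"],d["d"],d["R"],d["t"]); W=cloud(c,d["dep"]); h=cv2.cvtColor(d["im"],cv2.COLOR_RGB2HSV)
    m=np.zeros(h.shape[:2],bool); m[b:f,a:e]=1; m&=(h[...,1]<70)&~np.isnan(W[...,0]); P=W[m]
    P=P[(P[:,2]>.19)&(P[:,2]<.25)&(np.hypot(P[:,0]-.578,P[:,1]+.005)<.03)]
    r=least_squares(lambda c:1000*np.hypot(P[:,0]-c[0],P[:,1]-c[1])-13,[.578,-.005],loss="soft_l1").x
    print(n,len(P),"z",P[:,2].min(),P[:,2].max(),"mean",P.mean(0),"fit",r,"mid",(P.max(0)+P.min(0))/2)
    h2=(h[...,0]>18)&(h[...,0]<35)&(h[...,1]>150)&(h[...,2]>50)&~np.isnan(W[...,0]); Q=W[h2]; Q=Q[(Q[:,2]>.160)&(np.hypot(Q[:,0]-.578,Q[:,1]+.005)<.04)]
    l=np.array([-np.cos(np.radians(-14)),-np.sin(np.radians(-14))]); t=np.array([-l[1],l[0]])
    v=(Q[:,:2]-[.578,-.005]); print("  neck: across",np.percentile(v@t,[1,99])*1000,"along lean",np.percentile(v@l,[1,99])*1000)
d=np.load("pics/w1.npz"); c=(d["K"],d["d"],d["R"],d["t"]); W=cloud(c,d["dep"]);h=cv2.cvtColor(d["im"],cv2.COLOR_RGB2HSV)
h2=(h[...,0]>18)&(h[...,0]<35)&(h[...,1]>150)&(h[...,2]>50)&~np.isnan(W[...,0]); Q=W[h2]; Q=Q[(Q[:,2]>.160)&(np.hypot(Q[:,0]-.578,Q[:,1]+.005)<.04)]
v=(Q[:,:2]-[.578,-.005]); print("w1 neck: across",np.percentile(v@t,[1,99])*1000,"along",np.percentile(v@l,[1,99])*1000, "t",t)
E
```

```text
wrist 566 z 0.20451691391459603 0.24953046162038675 mean [ 0.575  -0.0028  0.2313] fit [ 0.5819 -0.0046] mid [ 0.5784 -0.0035  0.227 ]
  neck: across [-23.3351  15.5126] along lean [-28.8737  17.5858]
scene 136 z 0.20048209575910875 0.24949297441942203 mean [ 0.5829 -0.0027  0.2264] fit [ 0.5776 -0.0105] mid [ 0.5808 -0.0054  0.225 ]
  neck: across [-23.3091  16.4305] along lean [-34.5395  14.4571]
w1 neck: across [-23.2139  15.249 ] along [-30.2165  18.436 ] t [-0.2419 -0.9703]
```

```bash
sed -i 's/^M=.*; yaw/M=np.array([.5788,-.0015,.1768]); yaw/' pl.py; python3 - <<'E'
from h import *
np.set_printoptions(precision=1,suppress=True)
for n in("w1","top","scene"):
    d=np.load(f"pics/{n}.npz"); c=(d["K"],d["d"],d["R"],d["t"]); W=cloud(c,d["dep"]);h=cv2.cvtColor(d["im"],cv2.COLOR_RGB2HSV)
    Q=W[(h[...,0]>18)&(h[...,0]<35)&(h[...,1]>150)&(h[...,2]>50)&~np.isnan(W[...,0])]; Q=Q[np.hypot(Q[:,0]-.61,Q[:,1]+.005)<.08]
    t=np.array([-.2419,-.9703]); l=np.array([-.9703,.2419]); v=Q[:,:2]-[.578,-.005]
    for a,b in((.165,.19),(.15,.165),(.13,.15),(.11,.13),(.09,.11),(.07,.09)):
        k=(Q[:,2]>a)&(Q[:,2]<b)
        if k.sum()>15: q=1000*np.percentile(v[k]@t,[2,98]); print(n,a,k.sum(),q,"mid %.1f"%q.mean(),1000*np.percentile(v[k]@l,[2,98]))
E
python3 pl.py 0,0,2 10,0,2 20,0,1 30,10 40,18 50,27 60,27 80,27
```

```text
w1 0.165 442 [-22.7  14.3] mid -4.2 [-18.8  18. ]
w1 0.15 358 [-27.9  19.3] mid -4.3 [-30.3  11.3]
w1 0.13 171 [-25.9  17.1] mid -4.4 [-38.3  12.3]
w1 0.11 99 [-20.5  15. ] mid -2.8 [-55.9  -3. ]
w1 0.09 74 [-20.3  14.6] mid -2.9 [-63.9 -13. ]
w1 0.07 187 [-20.   16.6] mid -1.7 [-83.8 -25.5]
top 0.165 109 [-21.   16.3] mid -2.4 [-29.5  15.2]
top 0.15 98 [-25.8  20. ] mid -2.9 [-37.5  11.3]
top 0.13 63 [-24.2  17.5] mid -3.4 [-48.9   3.6]
top 0.11 60 [-23.2  21.4] mid -0.9 [-59.4  -4.9]
top 0.09 54 [-24.6  23.9] mid -0.4 [-68.6 -15.4]
top 0.07 78 [-26.1  20.5] mid -2.8 [-85.5 -26.2]
scene 0.165 135 [-21.8  14.9] mid -3.5 [-29.3  13.6]
scene 0.15 156 [-25.9  15.4] mid -5.2 [-39.1  10.6]
scene 0.13 132 [-26.8   4.4] mid -11.2 [-48.5   6.8]
scene 0.11 124 [-27.2   5.7] mid -10.7 [-59.9 -10.7]
scene 0.09 98 [-26.7   5.8] mid -10.4 [-70.1  -9.8]
scene 0.07 125 [-32.7  10.8] mid -11.0 [-87.5 -38.7]
[ 0.57845188 -0.00522714  0.44758987]
0,0,2 [ 0.5807 -0.002   0.4263] [-1.4  3.7 21.3]
10,0,2 [ 0.5851 -0.0031  0.4174] [-5.9  3.7 30.2]
20,0,1 [ 0.5886 -0.0039  0.4085] [-9.5  3.8 39.1]
30,10 [0.5591 0.0034 0.3966] [21.   3.5 51. ]
40,18 [0.5378 0.0087 0.3811] [42.9  3.4 66.5]
50,27 [0.5147 0.0145 0.3604] [66.7  3.2 87.1]
60,27 [0.5191 0.0134 0.3515] [62.2  3.3 96. ]
80,27 [0.5279 0.0112 0.3337] [ 53.1   3.3 113.8]
```

Emit:
drive_tool(steps="-1 3.5 6 0; -1 3.5 14 0; -2 3.5 22 0; -5 3.5 30 0; -9 3.5 39 0; -9 3.5 39 0")

```text
time_s: 7.85
tool_pos: [0.5879, -0.0035, 0.4063]
tcp_rot: [-0.001, 0.125, 0.992, -0.0]
ft_force: [-1.1, 0.2, -1.2]
grip_width: 0.0214
grasp_force: 25.3
```

Emit:
drive_tool(steps="6 0 3 0; 12 0 5 0; 18 0 7 0; 24 0 10 0; 30 0 12 0; 36 0 17 0; 42 0 21 0; 47 0 24 0; 52 0 28 0; 52 0 28 0")

```text
time_s: 9.1
tool_pos: [0.5373, 0.0095, 0.3794]
tcp_rot: [-0.0, 0.125, 0.992, -0.0]
ft_force: [2.4, 0.4, -0.8]
grip_width: 0.0213
grasp_force: 25.8
```

```bash
python3 - <<'E'
from h import *
import to
to.show()
ims=[]
for n,(a,b,e,f) in {"wrist":(200,120,400,320),"scene":(180,120,300,240)}.items():
    c=cal(n); im,dep=env.snapshot(n); np.savez(f"pics/{n}c.npz",im=im,dep=dep,K=c[0],d=c[1],R=c[2],t=c[3])
    ims.append(cv2.resize(im[b:f,a:e,::-1],(400,400),interpolation=cv2.INTER_CUBIC))
cv2.imwrite("pics/b2.png",np.hstack(ims))
E
python3 pl.py 50,27 70,27
```

```text
t 9.10 tcp [0.5373 0.0095 0.3794] yaw(y) 75.7 tilt [-0.001  0.    -1.   ] w 0.0213 g 25.8 F [ 2.4  0.4 -0.8]
[0.53758096 0.00944409 0.37950434]
50,27 [0.5147 0.0145 0.3604] [23.4 -0.8 19.1]
70,27 [0.5235 0.0123 0.3426] [14.3 -0.7 36.9]
```

View pics/b2.png

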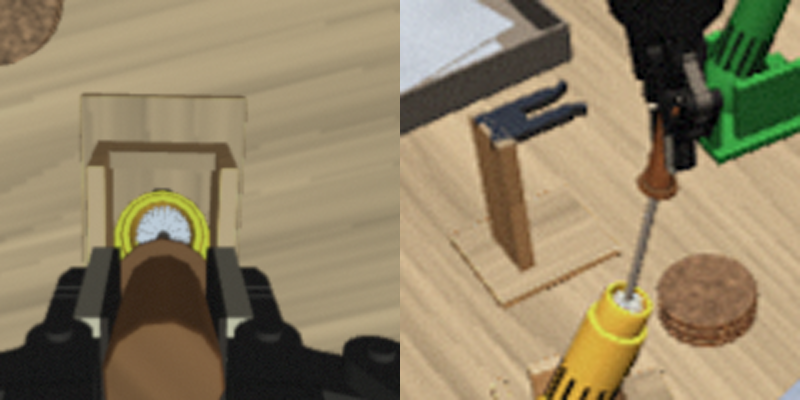

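The head is in the bore and centred, and the brush is pivoting in the grip towards the bore axis with about 2 N. I'll carry on down.

Emit:
drive_tool(steps="6 0 4 0; 12 0 9 0; 18 0 14 0; 23 -1 19 0; 21 -1 24 0; 17 -1 32 0; 14 -1 37 0; 10 -1 46 0; 5 -1 55 0; 1 -1 64 0; 1 -1 64 0")

```text
time_s: 10.58
tool_pos: [0.5367, 0.0085, 0.3148]
tcp_rot: [-0.001, 0.125, 0.992, -0.0]
ft_force: [1.7, -1.0, -0.5]
grip_width: 0.0212
grasp_force: 26.1
```

```bash
python3 to.py; python3 pl.py 100,27 110,27 118,27 122,27 50,27
```

```text
t 10.57 tcp [0.5367 0.0085 0.3148] yaw(y) 75.7 tilt [-0.001 -0.    -1.   ] w 0.0212 g 26.1 F [ 1.7 -1.  -0.5]
[0.53668392 0.00851656 0.3148127 ]
100,27 [0.5367 0.009  0.3159] [ 0.1  0.5 -1.1]
110,27 [0.5411 0.0079 0.307 ] [-4.5  0.5  7.8]
118,27 [0.5447 0.007  0.2999] [-8.1  0.5 15. ]
122,27 [0.5464 0.0066 0.2963] [-9.9  0.5 18.5]
50,27 [0.5147 0.0145 0.3604] [ 22.8   0.3 -45.6]
```

Emit:
drive_tool(steps="-3 0 5 0; -6 0 11 0; -8 0 15 0; -9 0 17 0; -10 0 18.5 0; -10 0 18.5 0")

```text
time_s: 11.32
tool_pos: [0.5462, 0.0062, 0.2973]
tcp_rot: [-0.0, 0.125, 0.992, -0.0]
ft_force: [1.3, -0.2, -0.3]
grip_width: 0.0215
grasp_force: 26.3
```

Emit:
drive_tool(steps="-0.5 0 1 0; -1 0 2 0; -1.4 0 2.7 0; -1.4 0 2.7 0")

```text
time_s: 11.82
tool_pos: [0.5471, 0.0061, 0.2965]
tcp_rot: [0.0, 0.125, 0.992, 0.0]
ft_force: [-5.9, 1.3, 12.5]
grip_width: 0.021
grasp_force: 27.5
```

Bottom reached: 12 N along the bore at depth 122. Next, stroke 1 up, stroke 2 down, and so on.

Emit:
drive_tool(steps="6 0 -13 0; 13 0 -26 0; 19 0 -38 0; 26 0 -51 0; 32 0 -64 0; 38 0 -75 0; 38 0 -75 0; 32 0 -64 0; 26 0 -51 0; 19 0 -38 0; 13 0 -26 0; 7 0 -13 0; 3 0 -6 0; 1 0 -2 0; 0 0 0 0; 0 0 0.5 0; 0 0 0.5 0")

```text
time_s: 13.95
tool_pos: [0.5471, 0.0061, 0.2965]
tcp_rot: [0.0, 0.125, 0.992, 0.0]
ft_force: [-7.1, 0.1, 15.2]
grip_width: 0.021
grasp_force: 27.8
```

Emit:
drive_tool(steps="6 0 -13 0; 13 0 -26 0; 19 0 -38 0; 26 0 -51 0; 32 0 -64 0; 38 0 -75 0; 38 0 -75 0; 32 0 -64 0; 26 0 -51 0; 19 0 -38 0; 13 0 -26 0; 7 0 -13 0; 3 0 -6 0; 1 0 -2 0; 0 0 0 0; 0 0 0.5 0; 0 0 0.5 0")

```text
time_s: 16.08
tool_pos: [0.5469, 0.0061, 0.2964]
tcp_rot: [0.001, 0.125, 0.992, 0.0]
ft_force: [-7.1, 1.0, 18.7]
grip_width: 0.0214
grasp_force: 28.1
```

```bash
python3 to.py; python3 pl.py 50,27 40,27 40,18 30,10 20,0 0,0 -30,0
```

```text
t 16.07 tcp [0.5469 0.0061 0.2964] yaw(y) 75.7 tilt [ 0.001  0.001 -1.   ] w 0.0214 g 28.1 F [-7.1  1.  18.7]
[0.54694985 0.00614683 0.29636831]
50,27 [0.5147 0.0145 0.3604] [ 33.2   0.1 -64.1]
40,27 [0.5103 0.0156 0.3694] [ 37.8   0.1 -73. ]
40,18 [0.5378 0.0087 0.3811] [  9.4   0.3 -84.7]
30,10 [0.5591 0.0034 0.3966] [ -12.5    0.4 -100.2]
20,0 [ 0.5876 -0.0037  0.4085] [ -41.9    0.6 -112.1]
0,0 [ 0.5788 -0.0015  0.4263] [ -32.9    0.6 -129.9]
-30,0 [0.5656 0.0018 0.453 ] [ -19.3    0.5 -156.6]
```

Emit:
drive_tool(steps="6 0 -13 0; 13 0 -26 0; 19 0 -38 0; 26 0 -51 0; 33 0 -64 0; 30 0 -70 0; 20 0 -77 0; 9 0 -85 0; -2 0 -93 0; -12 0 -100 0; -22 0 -105 0; -33 0 -109 0; -43 0 -112 0; -45 0 -113 0; -42 0 -120 0; -38 0 -132 0; -38 0 -145 0; -38 0 -165 0; -38 0 -165 0")

```text
time_s: 18.45
tool_pos: [0.5861, -0.0038, 0.4626]
tcp_rot: [0.004, 0.125, 0.992, 0.0]
ft_force: [1.0, -0.6, -1.7]
grip_width: 0.0214
grasp_force: 28.1
```

```bash
python3 - <<'E'
from h import *
import to
to.show()
ims=[]
for n,(a,b,e,f) in {"wrist":(200,120,400,320),"scene":(180,110,300,230)}.items():
    c=cal(n); im,dep=env.snapshot(n); np.savez(f"pics/{n}d.npz",im=im,dep=dep,K=c[0],d=c[1],R=c[2],t=c[3])
    ims.append(cv2.resize(im[b:f,a:e,::-1],(400,400),interpolation=cv2.INTER_CUBIC))
cv2.imwrite("pics/b3.png",np.hstack(ims))
E
python3 to.py 0.424,-0.249,0.46
```

```text
t 18.45 tcp [ 0.5861 -0.0038  0.4626] yaw(y) 75.7 tilt [ 0.008 -0.    -1.   ] w 0.0214 g 28.1 F [ 1.  -0.6 -1.7]
t 18.55 tcp [ 0.5853 -0.0037  0.4601] yaw(y) 75.7 tilt [ 0.004 -0.    -1.   ] w 0.0212 g 28.1 F [ 0.2  0.4 -1.1]
  to [0.424, -0.249, 0.46] shift mm [  95.5 -277.6   -0.5]
```

View pics/b3.png

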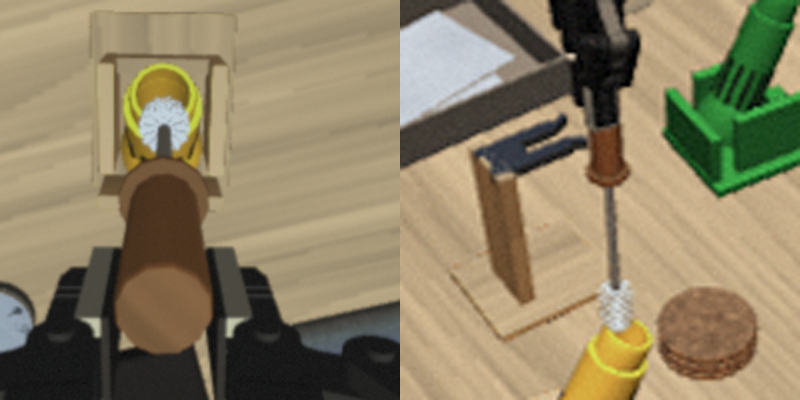

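The brush is clear and nearly upright. I'll check its tilt and how far it sits in the grip from the depth data.

```bash
cat > br.py <<'E'
import sys
from h import *
from scipy.optimize import least_squares
np.set_printoptions(precision=4,suppress=True)
def brush(f,tcp):
    d=np.load(f); c=(d["K"],d["d"],d["R"],d["t"]); W=cloud(c,d["dep"]); h=cv2.cvtColor(d["im"],cv2.COLOR_RGB2HSV)
    M=(h[...,1]>90)&((h[...,0]<13)|(h[...,0]>172))&~np.isnan(W[...,0]); M[:,:230]=0;M[:,330:]=0
    P=W[M]; P=P[np.hypot(P[:,0]-tcp[0],P[:,1]-tcp[1])<.03]; P=P[P[:,2]>tcp[2]-.11]
    zt=np.percentile(P[:,2],97); S=P[(P[:,2]<zt-.004)&(P[:,2]>zt-.07)]
    g=lambda c:1000*np.hypot(S[:,0]-c[0]-c[2]*(S[:,2]-tcp[2]+.054),S[:,1]-c[1]-c[3]*(S[:,2]-tcp[2]+.054))-11
    r=least_squares(g,[tcp[0],tcp[1],0,0],loss="soft_l1"); t=P[P[:,2]>zt-.003]
    print(f,len(P),"handle top z",zt,"rel tcp %.4f"%(zt-tcp[2]),"axis at grip",r.x[:2],"slope dx,dy/dz",r.x[2:],"top ctr",cv2.minEnclosingCircle(t[:,:2].astype(np.float32)*1000))
brush("pics/w3.npz",[.5041,-.252,.272]); brush("pics/wristb.npz",[.5784,-.0052,.4476]); brush("pics/wristd.npz",[.5853,-.0037,.4605])
E
python3 br.py
```

```text
pics/w3.npz 85 handle top z 0.2447097325009471 rel tcp -0.0273 axis at grip [ 0.5044 -0.2508] slope dx,dy/dz [ 0.044  -0.0506] top ctr ((501.6416015625, -250.53472900390625), 10.333927154541016)
pics/wristb.npz 83 handle top z 0.4209526759333613 rel tcp -0.0266 axis at grip [ 0.5791 -0.0042] slope dx,dy/dz [ 0.0072 -0.0003] top ctr ((573.1058349609375, -1.5348358154296875), 8.891674041748047)
pics/wristd.npz 35 handle top z 0.4145417554837521 rel tcp -0.0460 axis at grip [ 0.5816 -0.0016] slope dx,dy/dz [-0.0281 -0.0033] top ctr ((577.927001953125, -11.393606185913086), 3.464385509490967)
```

Emit:
drive_tool(steps="0 0 -20 0; 0 0 -30 0; 17 -50 -30 0; 34 -100 -30 0; 52 -150 -30 0; 69 -200 -30 0; 86 -250 -30 0; 96 -278 -30 0; 96 -278 -30 0; 96 -278 -30 0")

```text
time_s: 19.8
tool_pos: [0.4228, -0.2489, 0.4886]
tcp_rot: [0.0, 0.125, 0.992, 0.0]
ft_force: [0.4, -0.5, 0.1]
grip_width: 0.021
grasp_force: 28.1
```

```bash
python3 wv.py w4; python3 to.py 0.424,-0.248,0.275
```

```text
cam [ 0.35339942 -0.2302131   0.55788506] fwd [ 0.27386004 -0.07002629 -0.95921687]
t 19.85 tcp [ 0.423  -0.2486  0.4886] yaw(y) 75.7 tilt [ 0.  0. -1.] w 0.0205 g 28.1 F [-0.4 -0.3 -1.2]
  to [0.424, -0.248, 0.275] shift mm [ -0.7   0.7 213.6]
```

```bash
cat > br2.py <<'E'
from h import *
from scipy.optimize import least_squares
np.set_printoptions(precision=2,suppress=True)
yx=np.array([-.9690,.2470]); yy=np.array([.2470,.9690])
def brush(f,tcp):
    d=np.load(f); c=(d["K"],d["d"],d["R"],d["t"]); W=cloud(c,d["dep"]).reshape(-1,3); W=W[~np.isnan(W[:,0])]
    v=W-np.array(tcp); L=np.c_[v[:,:2]@yx,v[:,:2]@yy,v[:,2]]*1000  # tool x, tool y, up
    H=L[(abs(L[:,0])<30)&(abs(L[:,1])<13)&(L[:,2]>-90)&(L[:,2]<-15)]
    zt=np.percentile(H[:,2],96); t=H[H[:,2]>zt-2.5]
    print(f,len(H),"top rel tcp",zt,"top ctr x,y",(np.percentile(t,3,0)+np.percentile(t,97,0))/2)
    for z in range(-30,-100,-10):
        k=H[abs(H[:,2]-z)<5]
        if len(k)>10: print("   up",z,len(k),"front x max",np.percentile(k[:,0],97),"y",np.percentile(k[:,1],[3,97]))
    B=L[(abs(L[:,0])<70)&(abs(L[:,1])<40)&(L[:,2]>-265)&(L[:,2]<-190)]
    if len(B)>20: print("   head",len(B),"x",np.percentile(B[:,0],[3,97]),"y",np.percentile(B[:,1],[3,97]),"up",np.percentile(B[:,2],[2,98]))
brush("pics/w3.npz",[.5041,-.252,.272]); brush("pics/wristb.npz",[.5784,-.0052,.4476]); brush("pics/wristd.npz",[.5853,-.0037,.4605]);brush("pics/w4.npz",[.423,-.2486,.4886])
E
python3 br2.py
```

```text
pics/w3.npz 7036 top rel tcp -21.12676419151206 top ctr x,y [  1.79  -0.61 -20.96]
   up -30 1050 front x max 11.924473551075927 y [-12.04  10.68]
   up -40 1130 front x max 11.384057582188266 y [-12.21  12.74]
   up -50 712 front x max 11.364091934037008 y [-12.09  12.12]
   up -60 574 front x max 11.407306343899139 y [-12.21  12.01]
   up -70 421 front x max 11.205953344736969 y [-11.43  11.74]
   up -80 275 front x max 10.588907068070657 y [-8.82 10.7 ]
   up -90 124 front x max 10.520823233076468 y [-9.12 10.7 ]
   head 3841 x [-35.3   40.13] y [-36.08  38.37] up [-264.25 -207.76]
pics/wristb.npz 7011 top rel tcp -22.12107062402072 top ctr x,y [  2.09  -0.64 -21.73]
   up -30 1100 front x max 12.375994892965512 y [-11.96  10.79]
   up -40 1157 front x max 11.64843184578942 y [-12.15  12.75]
   up -50 733 front x max 11.787920947243041 y [-12.16  12.11]
   up -60 574 front x max 11.771728870539127 y [-12.01  12.12]
   up -70 439 front x max 11.620485413138928 y [-11.71  11.87]
   up -80 284 front x max 10.92362422813748 y [-8.73 10.68]
   up -90 123 front x max 10.724584696083754 
[... 555 characters left out ...]
102 front x max 14.45177580502034 y [-8.78 11.02]
   head 518 x [-9.   11.76] y [-9.26 13.41] up [-260.11 -194.69]
pics/w4.npz 4839 top rel tcp -24.844722066100612 top ctr x,y [  2.66   0.04 -21.39]
   up -30 349 front x max 12.42325418333395 y [-12.62  12.96]
   up -40 787 front x max 11.600082456308703 y [-12.48  12.81]
   up -50 2275 front x max 16.33468548480142 y [-10.4   11.27]
   up -60 529 front x max 16.586952951193602 y [-12.18  12.14]
   up -70 350 front x max 16.41977766970058 y [-11.71  11.67]
   up -80 251 front x max 16.300879634024945 y [-9.02 10.35]
   up -90 102 front x max 16.317919223652865 y [-9.29 10.17]
   head 521 x [-6.12 14.53] y [-10.02  12.63] up [-259.51 -195.33]
```

The brush has slipped down in the grip, by roughly 25 mm, and sits about 5 mm off-centre, but it is upright. I'll get the exact amount and the collar height before hanging it.

```bash
python3 - <<'E'
from h import *
np.set_printoptions(precision=1,suppress=True)
yx=np.array([-.9690,.2470]); yy=np.array([.2470,.9690])
for f,tcp in(("wristb",[.5784,-.0052,.4476]),("w4",[.423,-.2486,.4886])):
    d=np.load(f"pics/{f}.npz"); c=(d["K"],d["d"],d["R"],d["t"]); W=cloud(c,d["dep"]).reshape(-1,3); I=d["im"].reshape(-1,3)
    v=W-np.array(tcp); L=np.c_[v[:,:2]@yx,v[:,:2]@yy,v[:,2]]*1000
    H=L[(abs(L[:,0])<25)&(abs(L[:,1])<7)&(L[:,2]>-130)&(L[:,2]<-10)]
    hist,e=np.histogram(H[:,2],np.arange(-130,-9,3)); print(f,[(int(a),int(h)) for a,h in zip(e,hist) if h])
    pk=e[np.argmax(hist)]; t=H[abs(H[:,2]-pk-1.5)<3]; print("  top",np.median(t[:,2]),"x",np.percentile(t[:,0],[3,97]))
    for z in range(-60,-130,-5):
        k=H[abs(H[:,2]-z)<2.5]
        if len(k): print("   ",z,len(k),"xmax %.1f"%k[:,0].max(),end="")
    B=L[(abs(L[:,0])<40)&(abs(L[:,1])<25)&(L[:,2]>-300)&(L[:,2]<-190)]; print("\n  head",len(B),np.percentile(B,2,axis=0),np.percentile(B,98,axis=0))
E
```

```text
wristb [(-103, 4), (-100, 37), (-97, 230), (-94, 28), (-91, 57), (-88, 49), (-85, 56), (-82, 56), (-79, 64), (-76, 64), (-73, 74), (-70, 71), (-67, 76), (-64, 80), (-61, 85), (-58, 94), (-55, 102), (-52, 108), (-49, 119), (-46, 121), (-43, 126), (-40, 130), (-37, 155), (-34, 165), (-31, 169), (-28, 216), (-25, 1845), (-22, 80)]
  top -22.992914023463705 x [-8.5 10.3]
    -60 143 xmax 11.1    -65 127 xmax 11.0    -70 123 xmax 11.0    -75 102 xmax 11.1    -80 102 xmax 11.1    -85 90 xmax 11.0    -90 83 xmax 11.2    -95 244 xmax 15.1    -100 34 xmax 14.8
  head 1142 [ -31.2  -18.6 -298.7] [  17.2   23.1 -200.5]
w4 [(-127, 5), (-124, 37), (-121, 162), (-118, 16), (-115, 32), (-112, 31), (-109, 35), (-106, 38), (-103, 32), (-100, 40), (-97, 38), (-94, 44), (-91, 41), (-88, 42), (-85, 54), (-82, 51), (-79, 50), (-76, 61), (-73, 59), (-70, 68), (-67, 60), (-64, 77), (-61, 81), (-58, 83), (-55, 84), (-52, 132), (-49, 1292), (-46, 34)]
  top -47.156048913240014 x [-2.4 16.1]
    -60 130 xmax 16.9    -65 112 xmax 16.9    -70 110 xmax 16.7    -75 96 xmax 16.7    -80 79 xmax 16.5    -85 84 xmax 16.4    -90 76 xmax 16.3    -95 63 xmax 16.1    -100 59 xmax 15.9    -105 63 xmax 15.9    -110 52 xmax 15.9    -115 39 xmax 15.7    -120 189 xmax 19.6    -125 17 xmax 19.3
  head 522 [  -6.8  -10.7 -259.7] [  14.7   12.8 -195.4]
```

The brush slipped 24 mm. The collar's underside is now 124 mm below the TCP and the axis is 4.5 mm towards tool +x. It hangs when TCP z is about 0.289.

Emit:
drive_tool(steps="-3 1 40 0; -5 1 90 0; -5 1 140 0; -5 1 178 0; -5 1 188 0; -5 1 188 0; -5 1 188 0")

```text
time_s: 20.72
tool_pos: [0.4288, -0.2497, 0.3025]
tcp_rot: [0.001, 0.125, 0.992, -0.001]
ft_force: [-0.2, 1.3, 0.3]
grip_width: 0.0211
grasp_force: 28.0
```

```bash
python3 wv.py w5; python3 to.py 0.4691,-0.2500,0.300 0.509,-0.2516,0.300;python3 - <<'E'
from h import *
from to import tool
s,tcp,R=tool(); np.set_printoptions(precision=1,suppress=True)
d=np.load("pics/w5.npz"); c=(d["K"],d["d"],d["R"],d["t"]); W=cloud(c,d["dep"]).reshape(-1,3); L=(W-tcp)@R*1000; L[:,2]*=-1
H=L[(abs(L[:,0])<25)&(abs(L[:,1])<16)&(L[:,2]>-135)&(L[:,2]<-40)]
hist,e=np.histogram(H[:,2],np.arange(-136,-39,3)); print([(int(a),int(h)) for a,h in zip(e,hist) if h>100])
for z in(-60,-80,-100,-112,-120):
    k=H[(abs(H[:,2]-z)<2.5)&(H[:,0]>0)]; print(z,len(k),"xmax",k[:,0].max(),"y",np.percentile(k[:,1],[3,97]))
B=L[(abs(L[:,0])<40)&(abs(L[:,1])<30)&(L[:,2]>-270)&(L[:,2]<-190)]; print("head",len(B),np.percentile(B,2,axis=0),np.percentile(B,98,axis=0))
F=W[(W[:,2]>.160)&(W[:,2]<.168)&(W[:,0]>.465)&(W[:,0]<.51)&(abs(W[:,1]+.25)<.04)]; 
for x in(.472,.48,.49,.50): k=np.sort(F[abs(F[:,0]-x)<.004][:,1])*1000; g=np.argmax(np.diff(k)); print("fork x",x,len(k),k[0],k[-1],"slot",k[g:g+2])
E
```

```text
cam [ 0.35917535 -0.23094955  0.37159935] fwd [ 0.27593028 -0.07151436 -0.95851352]
t 20.77 tcp [ 0.4287 -0.2498  0.3025] yaw(y) 75.7 tilt [ 0.003 -0.002 -1.   ] w 0.0208 g 28.0 F [-0.6  0.3 -0.5]
  to [0.4691, -0.25, 0.3] shift mm [-39.2   9.8   2.6]
  to [0.509, -0.2516, 0.3] shift mm [-78.3  18.1   2.8]
[(-124, 108), (-121, 428), (-70, 148), (-67, 166), (-64, 180), (-61, 188), (-58, 219), (-55, 232), (-52, 312), (-49, 1804), (-46, 184), (-43, 162)]
-60 301 xmax 16.955173987332746 y [-15.1  15.3]
-80 121 xmax 16.508314440422247 y [-8.2 10.5]
-100 83 xmax 16.27807936803814 y [-8.3 10.8]
-112 74 xmax 15.868379101472106 y [-8.5 10.8]
-120 503 xmax 19.73424078817987 y [-12.2  15.1]
head 525 [  -6.9   -9.8 -262.2] [  14.8   13.1 -194.9]Traceback (most recent call last):
  File "<stdin>", line 11, in <module>
    return _wrapfunc(a, 'argmax', axis=axis, out=out, **kwds)
    return bound(*args, **kwds)
ValueError: attempt to get argmax of an empty sequence
```

Emit:
drive_tool(steps="-10 2 4 0; -20 4 4 0; -30 6 4 0; -39 8.5 4 0; -49 10.5 4 0; -59 12.5 4 0; -69 14.5 4 0; -78.5 16.5 4 0; -78.5 16.5 4 0")

```text
time_s: 21.9
tool_pos: [0.5084, -0.2529, 0.2965]
tcp_rot: [-0.0, 0.125, 0.992, -0.0]
ft_force: [-0.4, 0.1, -0.7]
grip_width: 0.0213
grasp_force: 28.0
```

```bash
python3 to.py; python3 - <<'E'
from h import *
ims=[]
for n,(a,b,e,f) in {"wrist":(180,120,380,320),"scene":(170,110,270,210)}.items():
    im,dep=env.snapshot(n); ims.append(cv2.resize(im[b:f,a:e,::-1],(400,400),interpolation=cv2.INTER_CUBIC))
cv2.imwrite("pics/b4.png",np.hstack(ims))
E
```

```text
t 21.90 tcp [ 0.5084 -0.2529  0.2965] yaw(y) 75.7 tilt [-0. -0. -1.] w 0.0213 g 28.0 F [-0.4  0.1 -0.7]
```

View pics/b4.png

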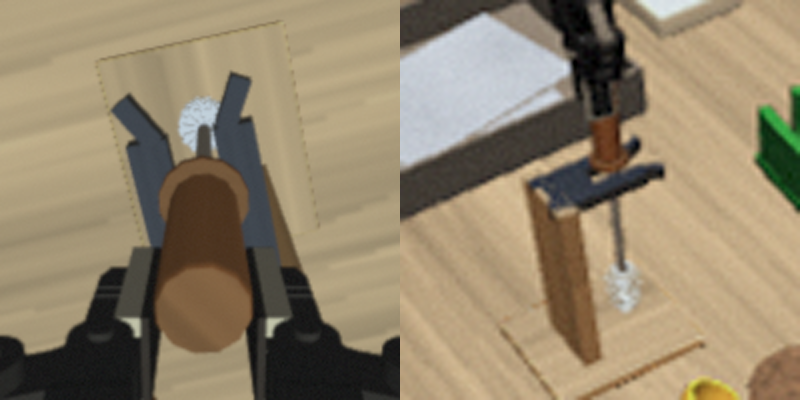

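The stem stands in the slot between the tines with the collar just above them. That was my tenth picture, so from here I go by numbers. Lowering now.

Emit:
drive_tool(steps="0 0 2 0; 0 0 4 0; 0 0 5 0; 0 0 6 0; 0 0 7 0; 0 0 7 0")

```text
time_s: 22.75
tool_pos: [0.5077, -0.2528, 0.2896]
tcp_rot: [-0.0, 0.125, 0.992, 0.0]
ft_force: [0.1, 0.3, 0.2]
grip_width: 0.0215
grasp_force: 28.0
```

Emit:
drive_tool(steps="0 0 1 0; 0 0 2 0; 0 0 2 0")

```text
time_s: 23.12
tool_pos: [0.5083, -0.253, 0.2892]
tcp_rot: [0.001, 0.125, 0.992, -0.0]
ft_force: [-1.7, 0.5, 8.4]
grip_width: 0.0211
grasp_force: 28.9
```

Emit:
drive_tool(steps="0 0 -1.5 0; 0 0 -1.5 0; 0 0 -1.5 0; 0 0 -1.5 0; 0 0 -1.5 0", claw=1)

```text
time_s: 23.75
tool_pos: [0.5078, -0.2528, 0.2891]
tcp_rot: [-0.0, 0.125, 0.992, 0.0]
ft_force: [1.2, 0.5, 1.0]
grip_width: 0.0852
grasp_force: 0.0
```

Emit:
drive_tool(steps="0 0 -20 0; 0 0 -50 0; 0 0 -90 0; 0 0 -90 0; 0 0 -90 0")

```text
time_s: 24.38
tool_pos: [0.5077, -0.2528, 0.3787]
tcp_rot: [-0.0, 0.125, 0.992, 0.0]
ft_force: [-0.1, -0.2, 0.5]
grip_width: 0.0856
grasp_force: 0.0
```

```bash
python3 wv.py w6; sed 's/w2.npz/w6.npz/;s/\[140:255,235:330\]/[100:330,180:400]/g;s/\[140:255,235:330,\([12]\)\]/[100:330,180:400,\1]/g' fit3.py > f6.py; python3 f6.py; python3 to.py 0.509,0.283,0.33
```

```text
cam [ 0.43834476 -0.23414312  0.44804032] fwd [ 0.27326273 -0.07017779 -0.95937613]
fork 2651 z 0.16421200371071068 ((514.4674072265625, -251.78890991210938), (59.908992767333984, 94.57080841064453), 87.64151763916016)
  x0.47 133 -0.2730721236138794 -0.22681010076064617 gap [-0.2637 -0.2363]
  x0.48 224 -0.2723483541627487 -0.22879768607729553 gap [-0.2585 -0.2424]
  x0.49 333 -0.2727884481301824 -0.22866898217887371 gap [-0.2494 -0.2458]
  x0.50 194 -0.27310110161368084 -0.2290157001247828 gap [-0.2625 -0.2387]
  x0.51 176 -0.27375742309290707 -0.22938434946680705 gap [-0.2651 -0.2402]
  x0.52 165 -0.2740323433407645 -0.22993958502883435 gap [-0.2679 -0.2415]
  x0.53 163 -0.2741825219045035 -0.23032292269945 gap [-0.2698 -0.2431]
  x0.54 315 -0.28300412661784496 -0.230706266369558 gap [-0.2779 -0.276 ]
  x0.55 576 -0.2831560717852343 -0.22329917578530628 gap [-0.2648 -0.2645]
  x0.56 372 -0.28324360348895167 -0.22363989693215786 gap [-0.2682 -0.2676]
top 2931 0.3286208447630221 ((504.44293212890625, -248.83352661132812), 47.735191345214844)
handle 441 [ 0.5042 -0.2507  0.0022  0.0001]
t 24.43 tcp [ 0.5075 -0.2527  0.3782] yaw(y) 75.7 tilt [-0.001  0.001 -1.   ] w 0.0852 g 0.0 F [-0.1 -0.9  1. ]
  to [0.509, 0.283, 0.33] shift mm [131.1 519.4  48.5]
```

The brush hangs upright where it was (0.504, -0.251). Next is the cap.

Emit:
drive_tool(steps="12 49 0 0; 25 98 0 0; 37 147 0 0; 50 196 0 0; 62 245 0 0; 74 294 0 0; 87 343 0 0; 99 392 0 0; 112 441 0 0; 122 485 20 0; 131 519 100 0; 131 519 150 0; 131 519 150 0; 131 519 150 0")

```text
time_s: 26.18
tool_pos: [0.5092, 0.282, 0.2292]
tcp_rot: [-0.001, 0.125, 0.992, -0.001]
ft_force: [-0.3, -0.1, 1.5]
grip_width: 0.0854
grasp_force: 0.0
```

```bash
python3 wv.py w7; python3 - <<'E'
from h import *
d=np.load("pics/w7.npz"); c=(d["K"],d["d"],d["R"],d["t"]); W=cloud(c,d["dep"]).reshape(-1,3); W=W[~np.isnan(W[:,0])]
P=W[(np.hypot(W[:,0]-.509,W[:,1]-.283)<.05)&(W[:,2]>.035)&(W[:,2]<.06)]
q=P[P[:,2]>.0425]; print(len(q),np.median(q[:,2]),cv2.minEnclosingCircle(q[:,:2].astype(np.float32)*1000),(np.percentile(q,1,0)+np.percentile(q,99,0))/2)
E
python3 to.py .5085,.283,.084
```

```text
cam [0.4398731  0.30075076 0.29855423] fwd [ 0.27215546 -0.07124636 -0.95961209]
2967 0.045170903300767666 ((507.89044189453125, 284.69769287109375), 27.173303604125977) [0.50755042 0.28485885 0.0448712 ]
t 26.23 tcp [0.5102 0.2823 0.2308] yaw(y) 75.6 tilt [ 0.001  0.001 -1.   ] w 0.0853 g 0.0 F [0.3 0.3 0.5]
  to [0.5085, 0.283, 0.084] shift mm [2.000e+00 1.000e-01 1.468e+02]
```

Emit:
drive_tool(steps="2 2 40 0; 2 2 80 0; 2 2 115 0; 2 2 135 0; 2 2 145 0; 2 2 145 0; 2 2 145 0")

```text
time_s: 27.1
tool_pos: [0.5092, 0.2853, 0.0859]
tcp_rot: [0.001, 0.125, 0.992, 0.001]
ft_force: [-0.2, -0.4, -0.2]
grip_width: 0.0853
grasp_force: 0.0
```

Emit:
drive_tool(steps="0 0 0 0; 0 0 0 0; 0 0 0 0; 0 0 0 0; 0 0 0 0; 0 0 -10 0; 0 0 -30 0; 0 0 -80 0; 0 0 -130 0; 0 0 -180 0; 0 0 -190 0; 0 0 -190 0", claw=-1, squeeze=22)

```text
time_s: 28.6
tool_pos: [0.5081, 0.285, 0.2748]
tcp_rot: [0.001, 0.125, 0.992, 0.0]
ft_force: [-0.8, -0.2, -0.6]
grip_width: 0.0548
grasp_force: 23.7
```

```bash
python3 wv.py w8; python3 - <<'E'
from h import *
from to import tool
s,tcp,R=tool(); np.set_printoptions(precision=1,suppress=True); print(tcp,s["grip_width"],s["grasp_force"],s["ft_force"])
d=np.load("pics/w8.npz"); c=(d["K"],d["d"],d["R"],d["t"]); W=cloud(c,d["dep"]).reshape(-1,3); L=(W-tcp)@R*1000; L[:,2]*=-1
H=L[(abs(L[:,0])<40)&(abs(L[:,1])<24)&(L[:,2]>-95)&(L[:,2]<-20)]
hist,e=np.histogram(H[:,2],np.arange(-95,-19,3)); print([(int(a),int(h)) for a,h in zip(e,hist) if h>50])
pk=e[np.argmax(hist)]+1.5; q=H[abs(H[:,2]-pk)<3]; print(np.percentile(q,[2,50,98],axis=0)); A=np.c_[q[:,:2],np.ones(len(q))]; print("plane",np.linalg.lstsq(A,q[:,2],rcond=None)[0]*np.array([57,57,1]))
E
```

```text
cam [0.43864891 0.30361396 0.3440077 ] fwd [ 0.27459425 -0.06962324 -0.95903629]
[0.5 0.3 0.3] 0.05466283474595156 23.68392627686262 [-0.7 -0.3 -0.5]
[(-83, 112), (-80, 132), (-77, 111), (-74, 114), (-71, 161), (-68, 163), (-65, 191), (-62, 196), (-59, 207), (-56, 231), (-53, 228), (-50, 259), (-47, 398), (-44, 450), (-41, 10152), (-38, 1334)]
[[-23.3 -21.8 -41.2]
 [  2.6   1.  -38.7]
 [ 25.   22.6 -37.5]]
plane [ -0.8   0.1 -38.7]
```

Cap gripped, level, with the grip point 31 mm above the rim. I'll take one more close look at the mouth from the side on the way.

```bash
python3 to.py .54,.075,.37
```

```text
t 28.65 tcp [0.5075 0.2846 0.2734] yaw(y) 75.7 tilt [-0.001 -0.001 -1.   ] w 0.0547 g 23.7 F [-0.7 -0.3 -0.5]
  to [0.54, 0.075, 0.37] shift mm [ -83.3 -195.1  -96.5]
```

Emit:
drive_tool(steps="0 0 -50 0; -15 -35 -97 0; -40 -90 -97 0; -62 -145 -97 0; -83 -195 -97 0; -83 -195 -97 0; -83 -195 -97 0")

```text
time_s: 29.52
tool_pos: [0.5396, 0.0754, 0.3695]
tcp_rot: [-0.001, 0.125, 0.992, -0.0]
ft_force: [0.6, 0.3, -0.2]
grip_width: 0.055
grasp_force: 23.9
```

```bash
python3 wv.py w9; sed 's/("w1","top","scene")/("w9",)/' > s9.py <<'E'
from h import *
np.set_printoptions(precision=1,suppress=True)
d=np.load("pics/w9.npz"); c=(d["K"],d["d"],d["R"],d["t"]); W=cloud(c,d["dep"]);h=cv2.cvtColor(d["im"],cv2.COLOR_RGB2HSV)
m=(h[...,0]>18)&(h[...,0]<35)&(h[...,1]>150)&(h[...,2]>50)&~np.isnan(W[...,0]); Q=W[m]; Q=Q[np.hypot(Q[:,0]-.6,Q[:,1])<.09]; print(len(Q))
M=np.array([.5788,-.0015,.1768]); l=np.array([-.9703,.2419,0]); t=np.array([.2419,.9703,0]); a=.454*l+np.array([0,0,.891]); e=np.cross(t,a)
v=1000*(Q-M); s=v@a; x=v@np.cross(a,t)*-1; y=v@t; x=v@(l*.891-np.array([0,0,.454]))
r=np.hypot(x,y)
for lo,hi in((-3,4),(-8,-3),(-20,-12),(-24,-20),(-30,-26),(-50,-30),(-80,-50)):
    k=(s>lo)&(s<hi)&(r<30)
    if k.sum()>10: print("s",lo,hi,k.sum(),"lean",np.percentile(x[k],[2,98]),"mid %.1f"%np.percentile(x[k],[2,98]).mean(),"across",np.percentile(y[k],[2,98]),"mid %.1f"%np.percentile(y[k],[2,98]).mean())
k=(r>17)&(r<19.5)&(s>-8); print("rim s",np.percentile(s[k],[10,50,90])); k=(r>21.5)&(r<24)&(s<-15)&(s>-30); print("shoulder s",np.percentile(s[k],[25,50,75]))
E
python3 s9.py
cat > pc.py <<'E'
import sys
from h import *
from pl import M,l,dirn
from to import tool
s,p,R=tool(); print(p.round(4))
for a in sys.argv[1:]:
    d,th,dz=map(float,a.split(",")); q=M-dirn(27)*d/1000+dirn(th)*.031+np.array([0,0,.054+dz/1000])-.001*l; print(a,q.round(4),(1000*R.T@(q-p)).round(1))
E
python3 pc.py 9,0,40 0,0,0 9,0,0 11,9,0 13,18,0 15,27,0 20,27,0 24,27,0
```

```text
cam [0.47040897 0.09413881 0.43903775] fwd [ 0.27063698 -0.07029787 -0.96011137]
573
s -3 4 187 lean [-0.2 21.1] mid 10.5 across [-16.9  14.7] mid -1.1
s -8 -3 32 lean [ 0.4 22.4] mid 11.4 across [-15.6  15.3] mid -0.2
s -20 -12 46 lean [ 1.9 19.6] mid 10.8 across [-16.3   9. ] mid -3.6
s -24 -20 51 lean [ 3.1 26.2] mid 14.6 across [-16.1  13.4] mid -1.3
s -30 -26 26 lean [ 2.2 25.4] mid 13.8 across [-16.   14.4] mid -0.8
s -50 -30 77 lean [ 3.3 19.2] mid 11.3 across [-16.4  -1.6] mid -9.0
s -80 -50 45 lean [13.6 27.8] mid 20.7 across [-12.4   6.2] mid -3.1
rim s [-1.6 -0.1  1. ]
shoulder s [-24.3 -23.5 -22.7]
[0.5396 0.076  0.3699]
9,0,40 [ 0.5837 -0.0027  0.2938] [-62.4 -65.4  76. ]
0,0,0 [ 0.5798 -0.0017  0.2618] [-58.4 -65.4 108. ]
9,0,0 [ 0.5837 -0.0027  0.2538] [-62.5 -65.4 116. ]
11,9,0 [ 0.5799 -0.0018  0.2516] [-58.5 -65.4 118.1]
13,18,0 [ 0.5762 -0.0009  0.2487] [-54.7 -65.4 121.1]
15,27,0 [0.5727 0.     0.2451] [-51.1 -65.4 124.7]
20,27,0 [ 5.749e-01 -5.000e-04  2.406e-01] [-53.4 -65.4 129.2]
24,27,0 [ 0.5767 -0.001   0.237 ] [-55.2 -65.4 132.7]
```

The mouth is confirmed to about 1 mm (rim s = 0, shoulder -23.5). I'll go over it and start the fit.

Emit:
drive_tool(steps="-30 -32 10 0; -62 -65.5 30 0; -62 -65.5 76 0; -62 -65.5 90 0; -62 -65.5 100 0; -62 -65.5 106 0; -62 -65.5 111 0; -62 -65.5 115 0; -62 -65.5 115 0")

```text
time_s: 30.7
tool_pos: [0.5839, -0.0034, 0.2565]
tcp_rot: [0.0, 0.125, 0.992, 0.0]
ft_force: [-1.8, 0.6, 0.6]
grip_width: 0.055
grasp_force: 24.0
```

```bash
python3 to.py; python3 pc.py 9,0,0 11,9,0 13,18,0 15,27,0 20,27,0 24,27,0
```

```text
t 30.70 tcp [ 0.5839 -0.0034  0.2565] yaw(y) 75.7 tilt [ 0.  0. -1.] w 0.0550 g 24.0 F [-1.8  0.6  0.6]
[ 0.5839 -0.0034  0.2565]
9,0,0 [ 0.5837 -0.0027  0.2538] [0.3 0.6 2.7]
11,9,0 [ 0.5799 -0.0018  0.2516] [4.3 0.6 4.9]
13,18,0 [ 0.5762 -0.0009  0.2487] [8.1 0.6 7.8]
15,27,0 [0.5727 0.     0.2451] [11.7  0.6 11.4]
20,27,0 [ 5.749e-01 -5.000e-04  2.406e-01] [ 9.4  0.6 15.9]
24,27,0 [ 0.5767 -0.001   0.237 ] [ 7.6  0.6 19.5]
```

Emit:
drive_tool(steps="1 0.5 3 0; 3 0.5 4 0; 5 0.5 5.5 0; 7 0.5 7 0; 9 0.5 9 0; 11 0.5 11 0; 12 0.5 12 0; 12 0.5 12 0")

```text
time_s: 31.7
tool_pos: [0.5736, -0.0005, 0.2445]
tcp_rot: [0.002, 0.125, 0.992, -0.001]
ft_force: [6.4, -4.4, 1.4]
grip_width: 0.0552
grasp_force: 24.1
```

```bash
cat > cp.py <<'E'
import sys
from h import *
from to import tool
s,tcp,R=tool(); np.set_printoptions(precision=2,suppress=True)
c=cal("wrist"); im,dep=env.snapshot("wrist"); W=cloud(c,dep).reshape(-1,3); h=cv2.cvtColor(im,cv2.COLOR_RGB2HSV).reshape(-1,3)
L=(W-tcp)@R*1000; L[:,2]*=-1; print("tcp",tcp*1000,"F",s["ft_force"])
ok=(abs(L[:,0])<45)&(abs(L[:,1])<18)&(L[:,2]>-75)&(L[:,2]<-8)&(h[:,2]<110); P=L[ok]
# closed face: RANSAC-free, iterate plane fit on the upper facing points
q=P[P[:,2]>np.percentile(P[:,2],10)]
rng=np.random.default_rng(0); best=None
for _ in range(300):
    k=P[rng.choice(len(P),3,False)]; n=np.cross(k[1]-k[0],k[2]-k[0]); n/=np.linalg.norm(n)+1e-9
    if n[2]<0:n=-n
    if n[2]<.75: continue
    i=abs((P-k[0])@n)<1.0
    if best is None or i.sum()>best[0]: best=(i.sum(),i,n)
q=P[best[1]]; n=np.linalg.svd(q-q.mean(0))[2][2]; n*=np.sign(n[2]); lo,hi=np.percentile(q,[1,99],axis=0)
print("face pts",len(q),"/",len(P),"normal tool x,y,up",n,"tilt %.1f"%np.degrees(np.arctan2(n[0],n[2])),"across %.1f"%np.degrees(np.arctan2(n[1],n[2])))
nw=R@(n*[1,1,-1]); fc=tcp+R@(np.array([(lo[0]+hi[0])/2,0,np.nan_to_num(q.mean(0)[2]+0)])*[1,1,-1])/1000
# face distance from mouth along the torch axis, at the axis
M=np.array([.5788,-.0015,.1768]); l=np.array([-.9703,.2419,0]); a=.454*l+np.array([0,0,.891]); pw=tcp+R@(q.mean(0)*[1,1,-1])/1000
print("normal world",nw,"face above mouth on axis mm",1000*((pw-M)@nw)/(a@nw),"(home: 22)  x range",lo[0],hi[0])
E
python3 cp.py; python3 pc.py 15,27,0 20,27,0 24,27,0
```

```text
tcp [573.63  -0.51 244.53] F [ 6.4  -4.35  1.44]
face pts 9456 / 10967 normal tool x,y,up [ 0.31 -0.01  0.95] tilt 18.2 across -0.5
normal world [-0.31  0.07  0.95] face above mouth on axis mm 29.07405154912065 (home: 22)  x range -17.86134995336156 28.962678357162492
[ 5.736e-01 -5.000e-04  2.445e-01]
15,27,0 [0.5727 0.     0.2451] [ 1.   0.3 -0.6]
20,27,0 [ 5.749e-01 -5.000e-04  2.406e-01] [-1.3  0.3  3.9]
24,27,0 [ 0.5767 -0.001   0.237 ] [-3.1  0.3  7.5]
```

The cap is on the neck, tilted 18° and 7 mm from home. I'll keep tilting and pushing along the axis.

Emit:
drive_tool(steps="1 -0.5 1 0; 2 -0.8 2 0; 2.5 -0.8 3 0; 2 -0.8 4 0; 1.5 -0.8 5 0; 0.5 -0.8 6 0; 0.5 -0.8 6 0")

```text
time_s: 32.62
tool_pos: [0.5719, -0.0004, 0.2382]
tcp_rot: [0.0, 0.125, 0.992, 0.0]
ft_force: [3.0, -0.6, 4.8]
grip_width: 0.0549
grasp_force: 24.2
```

```bash
python3 cp.py; python3 pc.py 24,27,0
```

```text
tcp [571.9   -0.43 238.24] F [ 3.01 -0.61  4.81]
face pts 9569 / 10976 normal tool x,y,up [ 0.46 -0.01  0.89] tilt 27.4 across -1.0
normal world [-0.45  0.1   0.89] face above mouth on axis mm 23.916818135639268 (home: 22)  x range -14.35064530268508 29.42355815618213
[ 5.719e-01 -4.000e-04  2.383e-01]
24,27,0 [ 0.5767 -0.001   0.237 ] [-4.8  0.6  1.2]
```

Emit:
drive_tool(steps="0 0 0 0; -0.5 0 1 0; -1 0 2 0; -1.3 0 2.6 0; -1.6 0 3.2 0; -1.6 0 3.2 0", squeeze=60)

```text
time_s: 33.42
tool_pos: [0.5728, -0.0007, 0.2371]
tcp_rot: [0.0, 0.125, 0.992, 0.0]
ft_force: [-3.2, 0.3, 19.6]
grip_width: 0.0533
grasp_force: 63.0
```

```bash
python3 cp.py
```

```text
tcp [572.84  -0.66 237.1 ] F [-3.21  0.35 19.59]
face pts 9504 / 10927 normal tool x,y,up [ 0.45 -0.01  0.89] tilt 27.0 across -0.5
normal world [-0.44  0.1   0.89] face above mouth on axis mm 22.187506824975546 (home: 22)  x range -14.50305767382185 29.601413331307477
```

Emit:
drive_tool(steps="-0.5 0 1 0; -0.8 0 1.6 0; -0.8 0 1.6 0; -0.8 0 1.6 0")

```text
time_s: 33.98
tool_pos: [0.5729, -0.0007, 0.2369]
tcp_rot: [0.0, 0.125, 0.992, 0.0]
ft_force: [-11.1, 2.3, 32.0]
grip_width: 0.0535
grasp_force: 64.1
```

```bash
python3 cp.py
```

```text
tcp [572.93  -0.66 236.92] F [-11.08   2.33  32.04]
face pts 9522 / 10943 normal tool x,y,up [ 0.45 -0.01  0.89] tilt 27.0 across -0.6
normal world [-0.44  0.1   0.89] face above mouth on axis mm 22.075389118129568 (home: 22)  x range -14.50106850006347 29.631115339582394
```

It is at a hard stop: 34 N along the axis, 0.2 mm of movement, tilt 27.0°, face at 22.1 mm (home is 22). Releasing now.

Emit:
drive_tool(steps="1.2 0 -2.4 0; 1.2 0 -2.4 0; 1.2 0 -2.4 0", squeeze=20)

```text
time_s: 34.4
tool_pos: [0.5728, -0.0006, 0.2372]
tcp_rot: [0.0, 0.125, 0.992, 0.0]
ft_force: [-0.7, 0.1, 14.5]
grip_width: 0.0536
grasp_force: 62.5
```

Emit:
drive_tool(steps="0 0 0 0; 0 0 0 0; 0 0 0 0; 0 0 0 0; 0 0 -10 0; 0 0 -40 0; 0 0 -90 0; 20 0 -140 0; 40 0 -140 0; 40 0 -140 0", claw=1)

```text
time_s: 35.65
tool_pos: [0.5337, 0.0092, 0.3774]
tcp_rot: [0.001, 0.125, 0.992, 0.0]
ft_force: [-0.3, -0.3, 1.3]
grip_width: 0.0855
grasp_force: 0.0
```

```bash
python3 - <<'E'
from h import *
np.set_printoptions(precision=2,suppress=True)
M=np.array([.5788,-.0015,.1768]); l=np.array([-.9703,.2419,0]); a=.454*l+np.array([0,0,.891])
for n in("wrist","scene","top"):
    c=cal(n); im,dep=env.snapshot(n); W=cloud(c,dep).reshape(-1,3); h=cv2.cvtColor(im,cv2.COLOR_RGB2HSV).reshape(-1,3)
    ok=~np.isnan(W[:,0]); v=(W-M)*1000; s=v@a; r=np.linalg.norm(v-s[:,None]*a,axis=1)
    f=ok&(h[:,2]<90)&(h[:,1]<120)&(r<24)&(s>10)&(s<40); d=ok&(h[:,2]<90)&(h[:,1]<120)&(r>24)&(r<31)&(s>-40)&(s<40)
    q=v[f]; print(n,f.sum(),"face s",np.median(s[f]),end=" ")
    if f.sum()>50: m=np.linalg.svd(q-q.mean(0),full_matrices=False)[2][2]; print("angle to axis %.1f"%np.degrees(np.arccos(abs(m@a))),end=" ")
    print("side s",np.percentile(s[d],[3,97]) if d.sum() else None)
    b=ok&(h[:,1]>90)&((h[:,0]<13))&(np.hypot(W[:,0]-.5047,W[:,1]+.2505)<.02)&(W[:,2]>.18); print("   brush handle",b.sum(),W[b].mean(0) if b.any() else None,"top",W[b][:,2].max() if b.any() else None)
E
python3 to.py
```

```text
wrist 2327 face s 21.895031423916677 angle to axis 0.7 side s [17.46 23.21]
   brush handle 6 [ 0.51 -0.24  0.18] top 0.18767022848044573
scene 179 face s 21.314637086709173 angle to axis 2.8 side s [-20.09  21.24]
   brush handle 116 [ 0.51 -0.25  0.21] top 0.24386081443253918
top 0 face s nan side s None
   brush handle 12 [ 0.5  -0.24  0.22] top 0.2405706416536085
t 35.80 tcp [0.5344 0.0089 0.3755] yaw(y) 75.7 tilt [-0. -0. -1.] w 0.0858 g 0.0 F [-0.8 -0.1  0.1]
  return _methods._mean(a, axis=axis, dtype=dtype,
  ret = ret.dtype.type(ret / rcount)
```

The cap's face stays at 21.9 mm and square to the axis after release. The brush hangs with its top at 0.244, and the robot is clear of everything. Handing in.

```bash
python3 -c "
from bench import env
print(env.close_job())"
```

```text
the job is handed in; nothing more can be done
None
```

The job is handed in, with no verdict returned: the torch was brushed with three full strokes to the bottom, the brush hangs upright in its fork again, and the cap sits fully home on the torch (all checked by measurement, finished at about 36 s).

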